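Pull the drip tray out from under the draining stand to its stop

TASK

Swing the red-ended retaining bar right aside, until it points straight out from the draining stand (or further) and is well clear of the tray. Then draw the drip tray with the orange grip fully out, through its soft buffer to the hard stop hidden under the stand, without yanking it against the stop. Leave the tray flat, fully out and released, the bar still aside, and the mug, bowl and spatula where they are.

Things in the scene. Friction and masses are not known exactly. Their poses are not given: they have to be found in the camera images.
- rack: White low draining stand fixed to the counter, 280 deep (x), 196 wide (y), 74 high (roof top). Origin on the counter in the middle of its open front plane; its x axis points into the stand (away from the robot), y to its left side, z up; the tray comes out along -x. Below its left front a bracket 18 high, 16 wide reaches forward to x = -90 and carries the bar's pivot post. Side walls inside are 176 apart.
- bar_hinge (a point): Pivot axis of the bar (vertical post, 62 high), at x = -88, y = +122, z = 40 in the stand's frame.
- bar_tip (a point): Middle of the red free end of the dark steel retaining bar, 195 from the pivot axis (the bar ends at 210). The bar is 12 thick (red end 14), 32 high, from 24 to 56 above the counter, and closed lies along the stand's -y across the tray's path, just in front of the orange grip.
- bar (a joint): Angle of the bar in rad: 0 = across the front of the tray (along the stand's -y); grows as the free end swings away from the stand towards the robot (clockwise seen from above); 1.57 = pointing along the stand's -x, clear of the tray; end stop 1.9. Its pivot is stiff (about 0.45 N m, so 2 to 3 N at the red end) and it stays where it is left; 1.4 or more is right aside.
- tray_grip (a point): Middle of the stem of the tray's orange T-shaped grip, 39 above the counter. Seen from above: a stem 20 wide (y) runs 54 forward from the tray's front wall to a cross plate 46 wide (y), 8 thick (x). This point is on the stem, 30 in front of the wall, 24 behind the plate. All 5 to 65 above the counter. Pinch the stem across (along y) from above, behind the plate. Axes as the stand's.
- buffer (a joint): Hidden rubber buffer of the tray's stop, under the stand's roof: 0 = untouched, 0.008 m = pushed home by the tray's rear wall, against the hard stop. It adds about 9 N to the drag over its 8 mm, stays where it is pushed, then is hard. Where along the tray's travel it sits is not known: the tray meets it after 100 to 175 mm of travel. The stop must never take more than 45 N.
- mug_rim (a point): Centre of the mouth of a steel mug, 76 across, 85 high, standing on the counter to the right of the stand's front. Leave it alone.
- bowl_rim (a point): Centre of the mouth of a green melamine bowl, 130 across, 55 high, on the counter to the left of the stand. Leave it alone.
- spatula_grip (a point): Handle of a wooden spatula 260 long, lying on the counter along the right side of the stand. Leave it alone.
- tray: Aluminium drip tray, 260 long, 172 wide, walls 28 high (rear wall 50), 0.4 to 0.85 kg; loose, slides on the counter between the stand's walls. Dragging it takes about 2 to 10 N. Origin at the middle of the lower edge of its front wall; axes as the stand's.

How it is judged (in metres and radians):
On the way, in this order (a step that is already met when the one before it is completed fails the run):
1. the bar is swung right aside, clear of the tray (value of joint bar above 1.35 rad), for 0.2 s.
2. the tray is drawn out and has pushed the buffer home (value of joint buffer above 0.006 m and x of tray_grip in the frame of buffer below -0.124 m), for 0.2 s.
At the end, for the whole second after the job is handed in: The buffer is pushed home (more than 6 of its 8 mm), the tray is still out against it (within 6 mm), flat on the counter (within 0.05 rad, not lifted more than 6 mm) and released; the bar stands at more than 1.3 rad and at rest (all of step 2 and value of joint bar above 1.3 rad and height (world z) of tray_grip below 0.046 m and angle between tray_grip's own z axis and vertical below 0.05 rad and velocity of joint bar between -0.05 and 0.05 rad/s); the robot touches nothing.
It fails at once if the tray is yanked against its stop (over 45 N) (contact force between tray and buffer above 45 N).
It fails at once if the mug, the bowl or the spatula is moved more than 25 mm (distance of any of mug_rim, bowl_rim, spatula_grip from where it was at the start of the episode above 0.025 m).
It also fails if it takes over 64 s, if anything falls off the work surface, if the arm or the gripper's body presses on something with over 40 N, if the wrist force passes 120 N, or if a joint passes its speed limit or range.

ROBOT

A 6-joint arm with a two-finger parallel gripper is mounted at the origin on the work surface. World frame = base frame: x ahead of the robot, y to its left, z up, the work surface at z = 0. Lengths are in m, angles in degrees, forces in N, time in s.
With the tool pointing down it reaches from about 0.375 to 0.9 m from the base axis. Payload 3.1 kg.
Tool frame: the origin (TCP) lies on the centre line of the jaws, within the pads' length; the fingertips stand 8 mm ahead of it and the grasp point (between the pads) lies 11 mm behind it; y points along the fingers, x is the direction in which the jaws open and shut, and the axes are right-handed (so a half turn about y gives the same grasp; the last joint's range is limited). The gripper opens to 87 mm and grips with 3 to 60 N. Pads are 19 mm wide; open, the fingers measure 117 mm over their backs; the gripper's body (75 mm by 190 mm) begins 51 mm behind the grasp point.
Start: joints at [61.45, 30.224, 82.088, -0, 67.689, -10.227], TCP at [0.196, 0.593, 0.231] pointing down, gripper open.
Joint ranges: [-176.69, 176.69], [-43.24, 126.21], [12.49, 139.97], [-82, 262], [0, 151.66], [-163.58, 163.58]. Speed limits (degrees/s): [159.86, 159.86, 180, 180, 180, 180].

INTERFACE

Orientations are given as a 3x3 rotation matrix whose columns are the frame's x, y, z axes.
In Python, from rig import read_state, imaging, job, spotter gives the robot as it stands.
- The arm moves only by the tool apply_moves, never from a script. Its argument "steps" is a list of rows, each an object of numbers: "x", "y", "z": the shift along the world's x, y, z in mm; "spin": the turn about the world's z in rad. In form: [{"x": .., "y": .., "z": .., "spin": ..}, ...]. A call has 1 to 12 rows; each row shifts and turns the pose as measured when the row begins; what a row does not reach is not made up. A row lasts 1/10 s, in which the tool goes at most 50 mm and 8.59 degrees, less where a joint would pass 70% of its speed; a pose out of reach is approached as far as the arm can. A call is refused whole if a number of a shift passes 50 or a number of a turn 0.15, either way. A call with a gripper value outside its range is refused whole. "grip" is the finger opening in mm, from 0 to 87, set as the call begins (left out, the last holds). The fingers move at their own pace and stop on an object; the grip force is fixed at half the most. Time passes only in rows, so rows that do not move let the fingers close. It gives the time, the measured TCP pose, the force and the opening at its end, in the units of the state.
- read_state(): the state, without advancing time (a new reading comes with each control period).
- imaging.capture(name): name is "scene" or "side" or "wrist"; returns the picture (480x640x3 uint8, red, green, blue); there is no depth.
- imaging.camera_params(name): a dict with "fov_y" (degrees; the focal length in pixels is half the picture's height over the tangent of half this angle, whatever the lens; pixels are square), "cx", "cy" (the principal point, pixels), "dist" ([k1, k2, p1, p2, k3] as OpenCV has them; the pictures are not rectified), "R" (3x3) and "t" (3): a world point X has camera coordinates R X + t. Camera axes: x right, y down, z forward; pixel columns grow to the right and rows downward; lengths in m; the calibration is good to about 2 mm. A picture is of the moment at which its call begins: read the wrist's pose just before it. camera_params takes no time and is no camera call; for the wrist camera it gives the pose at the moment of the call.
- job.hand_in(): hands the job in, once; it reports no verdict.
Trained networks look in the newest picture that a camera, given by its name, has taken for a name from the list of things; names that differ only in an ending like _2 or _b are one class to them, and where a whole thing is asked for, a point or a joint stands for the part that bears it (a point fixed in the world has none). Each returns a list of dicts, best first, with "score" (0 to 1); they miss things now and then, are a little off and sometimes report something else, mostly with a low value. They report only what shows in the picture. A call takes as long as a camera call.
- spotter.cut_out(name, camera): "mask" (480x640 bool, what is visible of it) and "rect" ([left, top, width, height] in pixels, round what is visible of it).
The state is a dict: "time_s": time; "joint_positions": joint angles; "qvel": joint speeds; "tau": joint torques, N m; "position": TCP position; "tcp_rot": TCP orientation; "force": force on the tool from outside, world axes, zero at the start; "moment": the same for the moment, N m; "opening": opening from 0.0 (shut) to 1.0 (fully open).
Only numpy, scipy, OpenCV 4.12 (cv2) and the standard library are available. Lean on these libraries where they do the work, as an engineer would, in place of code of your own. Each camera call takes 0.05 s, during which the arm holds its last target.

## Working session

There is one attempt and no reset: what is moved stays moved. The work goes in short steps, Python scripts to look and compute and a tool call to move; the robot and the scene stay as the last step left them, time stands still between calls to the robot, and variables do not carry over. Pictures are saved under pics/ and viewed, and the job is handed in when it is done.

Besides the shell and the picture viewer there is one more tool, called after ">>>" as name([rows], argument=value, ...), one row to a line, values as JSON. apply_moves: Moves the arm, as the interface text tells. Its arguments: {"type":"object","properties":{"steps":{"type":"array"},"grip":{"type":"number"}},"required":["steps"]}

```bash
mkdir -p pics; ls
python3 - <<'E'
from rig import read_state, imaging, spotter
import cv2,numpy as np
for c in ["scene","side"]:
    im=imaging.capture(c); cv2.imwrite(f"pics/{c}0.png",im[:,:,::-1])
    p=imaging.camera_params(c); print(c,p)
s=read_state(); print(s)
E
```

```text
pics
scene {'fov_y': 43.44913971544125, 'cx': 313.15777487694567, 'cy': 244.07480187906958, 'dist': array([0.00286127, 0.        , 0.        , 0.        , 0.        ]), 'R': array([[-0.43413431,  0.90084239,  0.00322336],
       [ 0.76974101,  0.37280803, -0.51818235],
       [-0.46800232, -0.22247958, -0.85526409]]), 't': array([ 0.28866573, -0.4801636 ,  1.53517798])}
side {'fov_y': 53.96277177555186, 'cx': 311.36286540125155, 'cy': 238.8675589643376, 'dist': array([-0.03898992,  0.        ,  0.        ,  0.        ,  0.        ]), 'R': array([[-0.89512919, -0.44539878, -0.0190699 ],
       [-0.29452868,  0.6229499 , -0.72469737],
       [ 0.33465892, -0.64308113, -0.68880336]]), 't': array([0.61430697, 0.2354019 , 0.88950256])}
{'time_s': 0.1, 'joint_positions': array([ 6.14487792e+01,  3.02714131e+01,  8.21493110e+01,  1.85963676e-04,
        6.76899526e+01, -1.02258914e+01]), 'qvel': array([ 0.0466452 , -0.01210864, -0.13531278,  0.05914621, -0.05996471,
       -0.06130844]), 'tau': array([-1.79549384e-04, -4.40989316e+01, -1.77153289e+01,  6.35159528e-02,
        5.33460465e-02, -1.78975716e-05]), 'position': array([0.19615002, 0.59274105, 0.22969188]), 'tcp_rot': array([[ 3.14412440e-01, -9.25868801e-04, -9.49286027e-01],
       [ 9.49284576e-01, -1.69532625e-03,  3.14413613e-01],
       [-1.90045528e-03, -9.99998134e-01,  3.45881309e-04]]), 'force': array([ 0.45376086,  0.42097629, -0.39874726]), 'moment': array([ 0.05332661, -0.03250388, -0.03891929]), 'opening': 0.9996643231154733}
```

View pics/scene0.png

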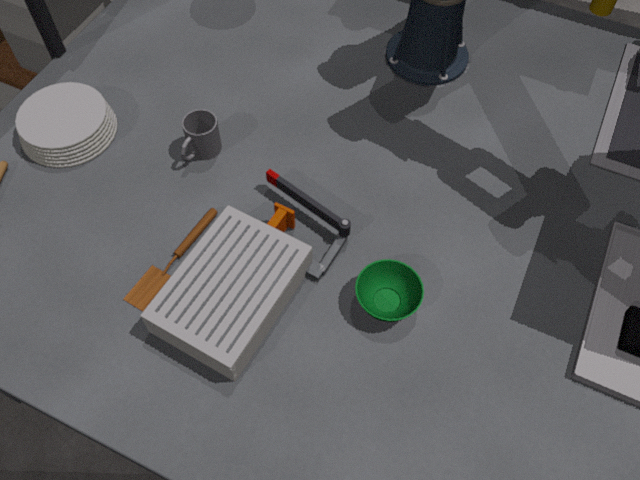

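View pics/side0.png

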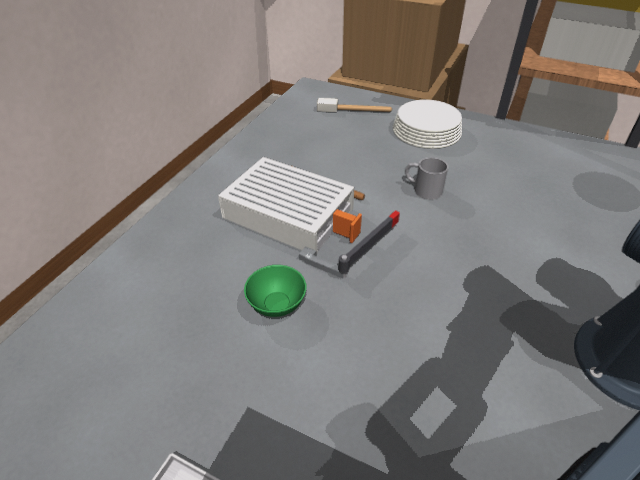

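The scene picture shows the bar's red tip at about (272,176), its post at (345,228), the orange grip at (283,215), the stand's roof corners at (229,207), (311,252), (145,318) and (236,370), the mug at (201,135) and the bowl at (389,290). I'll zoom in to refine these.

Run:
```python
import cv2
a=cv2.imread("pics/scene0.png")[155:390,125:365]; cv2.imwrite("pics/sz.png",cv2.resize(a,None,fx=2.5,fy=2.5,interpolation=cv2.INTER_CUBIC))
a=cv2.imread("pics/side0.png")[145:285,210:410]; cv2.imwrite("pics/dz.png",cv2.resize(a,None,fx=4,fy=4,interpolation=cv2.INTER_CUBIC))
```

```text
(no output)
```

View pics/sz.png

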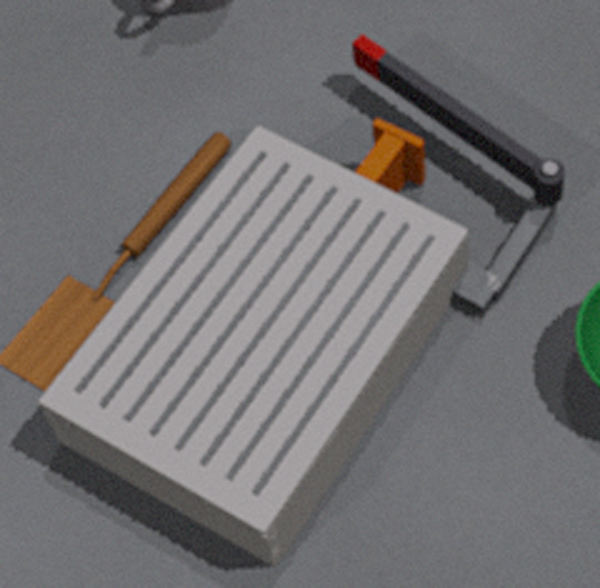

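View pics/dz.png

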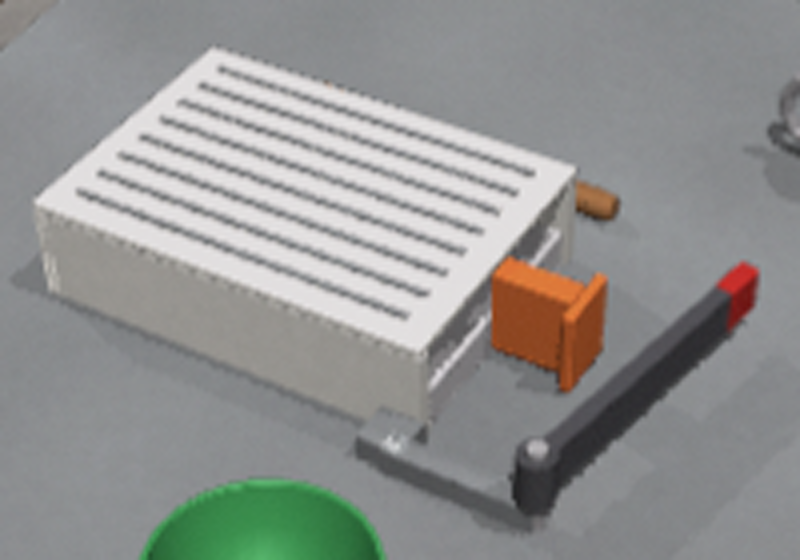

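```bash
cat > h.py <<'E'
import numpy as np,cv2
from rig import read_state, imaging, spotter
from scipy.optimize import least_squares
def K(p):
    f=240/np.tan(np.radians(p['fov_y']/2)); return np.array([[f,0,p['cx']],[0,f,p['cy']],[0,0,1]])
def proj(p,X):
    return cv2.projectPoints(np.atleast_2d(np.array(X,float)),cv2.Rodrigues(p['R'])[0],p['t'],K(p),p['dist'])[0][:,0]
def onz(p,uv,z):
    n=cv2.undistortPoints(np.array(uv,float).reshape(-1,1,2),K(p),p['dist'])[:,0]
    d=np.c_[n,np.ones(len(n))]@p['R']; o=-p['R'].T@p['t']
    return o+d*((z-o[2])/d[:,2])[:,None]
def tw(pose,P):
    P=np.atleast_2d(P); x,y,a=pose; c,s=np.cos(a),np.sin(a)
    return np.c_[x+c*P[:,0]-s*P[:,1],y+s*P[:,0]+c*P[:,1],P[:,2]]
E
python3 - <<'E'
from h import *
ps=imaging.camera_params("scene");pd=imaging.camera_params("side")
P=np.array([[0,-.098,.074],[0,.098,.074],[.28,-.098,.074],[.28,.098,.074],[-.088,.122,.062]])
us=np.array([[229.4,205.8],[312.2,247],[141.8,315.8],[233,366.2],[345,222.2]])
ud=np.array([[353.5,186.5],[317,232.5],[263.25,157],[219.25,195.5],[344.5,256.5]])
f=lambda q:np.r_[(proj(ps,tw(q,P))-us).ravel(),(proj(pd,tw(q,P))-ud).ravel()]
x0=onz(ps,us,.074); m=(x0[0]+x0[1])/2; d=(x0[2]-x0[0])
r=least_squares(f,[m[0],m[1],np.arctan2(d[1],d[0])],loss='soft_l1')
pose=r.x;print(pose,np.degrees(pose[2]));print(f(pose).reshape(-1,2).round(1))
np.save("pose.npy",pose)
h=tw(pose,[-.088,.122,.04])[0];print("hinge",h)
# red tip
for cam,p in(("scene",ps),("side",pd)):
    im=imaging.capture(cam).astype(int)
    m=(im[...,0]>110)&(im[...,1]<50)&(im[...,2]<50)
    v,u=np.nonzero(m);print(cam,u.mean(),v.mean(),len(u),onz(p,[[u.mean(),v.mean()]],.045))
    if cam=="scene": c1=(u.mean(),v.mean())
    else: c2=(u.mean(),v.mean())
def T(a): # bar angle
    return tw(pose,[-.088-.195*np.sin(a),.122-.195*np.cos(a),.043])
g=lambda a:np.r_[(proj(ps,T(a[0]))-c1).ravel(),(proj(pd,T(a[0]))-c2).ravel()]
r=least_squares(g,[.2]);print("bar",r.x,g(r.x),T(r.x[0]))
for n in["tray_grip","mug_rim","bowl_rim"]:
    for cam,p in(("scene",ps),("side",pd)):
        imaging.capture(cam); c=spotter.cut_out(n,cam)
        for q in c[:1]:
            v,u=np.nonzero(q['mask']); print(n,cam,q['score'],q['rect'],u.mean(),v.mean(),onz(p,[[u.mean(),v.mean()]],.035)[0])
# tray grip plate top-front candidates
print("plate top corners", onz(ps,[[125+377/2.5,155+120/2.5],[125+425/2.5,155+140/2.5]],.065))
iv=lambda X:[( np.cos(pose[2])*(x-pose[0])+np.sin(pose[2])*(y-pose[1]), -np.sin(pose[2])*(x-pose[0])+np.cos(pose[2])*(y-pose[1])) for x,y,_ in X]
print(iv(onz(ps,[[125+377/2.5,155+120/2.5],[125+425/2.5,155+140/2.5]],.065)))
print(iv(onz(pd,[[210+605/4,145+275/4],[210+565/4,145+312/4]],.065)))
E
```

```text
[ 0.66730208 -0.09307704 -0.06619786] -3.792857798112401
[[-1.2 -2.2]
 [ 1.3 -1.9]
 [-0.7 -0.7]
 [-0.3  0.9]
 [ 0.7 -1.8]
 [ 0.2 -0.1]
 [-2.2  0.3]
 [-1.4 -0.6]
 [-2.3 -0. ]
 [ 0.   0.3]]
hinge [0.58756507 0.0344769  0.04      ]
scene 272.78688524590166 175.2295081967213 61 [[ 0.53962203 -0.15568346  0.045     ]]
side 394.6764705882353 217.13235294117646 68 [[ 0.53769464 -0.15569331  0.045     ]]
bar [0.18653649] [ 0.7945714   0.52563086 -0.7075137   0.83111761] [[ 0.53880486 -0.1543284   0.043     ]]
tray_grip scene 0.73 [267.0, 201.4, 29.4, 32.3] 282.48741007194246 217.9892086330935 [ 0.62182441 -0.0906666   0.035     ]
tray_grip side 0.89 [316.5, 204.8, 48.6, 41.8] 339.7894736842105 224.55032317636196 [ 0.65107329 -0.08482449  0.035     ]
mug_rim scene 0.83 [179.4, 110.5, 41.1, 51.5] 200.982683982684 135.73902288188003 [ 0.50480015 -0.35594984  0.035     ]
mug_rim side 0.82 [408.4, 155.5, 40.2, 43.6] 428.71812080536915 177.05872483221478 [ 0.51191777 -0.36334994  0.035     ]
bowl_rim scene 0.75 [357.3, 260.9, 64.8, 61.5] 389.23058103975535 290.10825688073396 [0.67998228 0.16828821 0.035     ]
bowl_rim side 0.76 [245.4, 265.9, 58.0, 48.1] 274.9385048231511 289.44493569131834 [0.69128839 0.16086443 0.035     ]
plate top corners [[ 0.61263193 -0.10923014  0.065     ]
 [ 0.61319257 -0.06555887  0.065     ]]
[(np.float64(-0.05348188597430299), np.float64(-0.019734123762582576)), (np.float64(-0.055811312328085394), np.float64(0.023878584055068982))]
[(np.float64(-0.058389165124234144), np.float64(-0.02161198670137964)), (np.float64(-0.052530481502448045), np.float64(0.019460061043280078))]
```

Run:
```python
from h import *
pose=np.load("pose.npy")
s=read_state();print(s['time_s'],s['position'])
prev=None
def c(a,r,ex=0):
    d=np.array([-np.sin(a),-np.cos(a)]);m=np.array([-np.cos(a),np.sin(a)])
    off=.006+.015*abs(np.sin(a))+.010*abs(np.cos(a))+ex
    q=np.array([-.088,.122])+r*d-m*off
    return tw(pose,[*q,0.03])[0]
print("start",c(.187,.172,.018))
for a in np.arange(.2,1.75,.1):
    p=c(a,.172); print(round(a,2),(p*1000).round(0)[:2], None if prev is None else ((p-prev)*1000).round(0)[:2]); prev=p
print("grip",tw(pose,[-.024,.001,.036]))
```

```text
0.8 [0.19642709 0.59329102 0.23056415]
start [ 0.57992582 -0.14121104  0.03      ]
0.2 [ 560. -136.] None
0.3 [ 545. -133.] [-16.   3.]
0.4 [ 529. -129.] [-16.   5.]
0.5 [ 514. -122.] [-15.   6.]
0.6 [ 499. -115.] [-15.   8.]
0.7 [ 485. -106.] [-14.   9.]
0.8 [472. -95.] [-13.  11.]
0.9 [460. -83.] [-12.  12.]
1.0 [449. -70.] [-11.  13.]
1.1 [439. -55.] [-10.  15.]
1.2 [431. -40.] [-8. 16.]
1.3 [424. -23.] [-7. 17.]
1.4 [419.  -6.] [-5. 17.]
1.5 [416.  12.] [-3. 18.]
1.6 [414.  30.] [-1. 18.]
1.7 [415.  46.] [ 0. 16.]
grip [[ 0.6434208  -0.09049165  0.036     ]]
```

>>> apply_moves([
  {"x": 22, "y": -42, "z": 0, "spin": 0.05},
  {"x": 22, "y": -42, "z": 0, "spin": 0.05},
  {"x": 22, "y": -42, "z": 0, "spin": 0.05},
  {"x": 22, "y": -42, "z": 0, "spin": 0.05},
  {"x": 22, "y": -42, "z": 0, "spin": 0.05},
  {"x": 22, "y": -42, "z": 0, "spin": 0},
  {"x": 22, "y": -42, "z": 0, "spin": 0},
  {"x": 22, "y": -42, "z": 0, "spin": 0},
  {"x": 22, "y": -42, "z": 0, "spin": 0},
  {"x": 22, "y": -42, "z": 0, "spin": 0},
  {"x": 22, "y": -42, "z": 0, "spin": 0},
  {"x": 22, "y": -42, "z": 0, "spin": 0},
], grip=0)

```text
time_s: 2.0
position: [0.4666, 0.077, 0.2336]
tcp_rot: [[0.046, 0.011, -0.999], [0.999, 0.01, 0.046], [0.01, -1.0, -0.01]]
force: [1.0, -0.2, -0.1]
opening: 0.032
```

>>> apply_moves([
  {"x": 20, "y": -38, "z": 0, "spin": -0.01},
  {"x": 20, "y": -38, "z": 0, "spin": -0.01},
  {"x": 20, "y": -38, "z": 0, "spin": 0},
  {"x": 20, "y": -38, "z": 0, "spin": 0},
  {"x": 18, "y": -36, "z": 0, "spin": 0},
  {"x": 15, "y": -30, "z": -20, "spin": 0},
  {"x": 0, "y": 0, "z": -30, "spin": 0},
  {"x": 0, "y": 0, "z": -20, "spin": 0},
  {"x": 0, "y": 0, "z": 0, "spin": 0},
])

```text
time_s: 2.9
position: [0.5893, -0.1621, 0.1644]
tcp_rot: [[0.079, 0.025, -0.997], [0.997, 0.003, 0.079], [0.005, -1.0, -0.025]]
force: [-0.3, 0.1, 1.2]
opening: 0.005
```

Run:
```python
from h import *
for c in ["scene","side","wrist"]:
    im=imaging.capture(c); cv2.imwrite(f"pics/{c}1.png",im[:,:,::-1])
print(read_state()['position'])
a=cv2.imread("pics/scene1.png")[120:320,200:440];b=cv2.imread("pics/side1.png")[120:320,260:500]
cv2.imwrite("pics/both1.png",cv2.resize(np.hstack([a,b]),(800,333)))
```

```text
[ 0.59122181 -0.16201744  0.16798438]
```

View pics/both1.png

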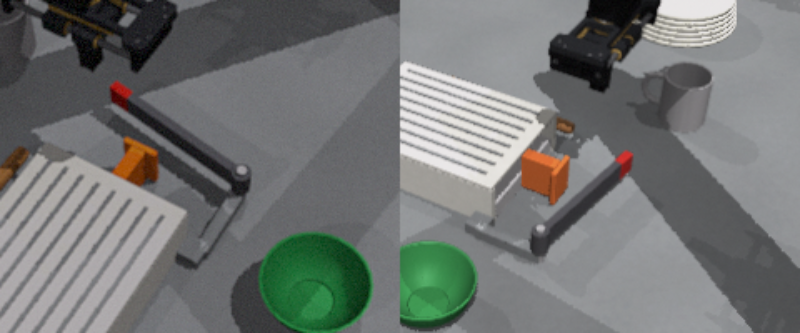

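View pics/wrist1.png

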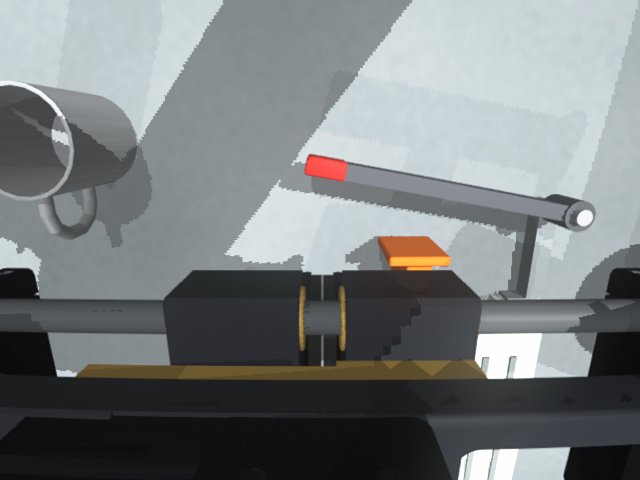

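The wrist view shows the bar (red tip (325,167), post (580,215)) and the grip plate at (413,250). The gripper is shut and above and beside the bar's free end. I'll go down behind the bar next.

>>> apply_moves([
  {"x": -8, "y": 20, "z": 0, "spin": 0},
  {"x": -3, "y": 2, "z": -20, "spin": 0},
  {"x": 0, "y": 0, "z": -30, "spin": 0},
  {"x": 0, "y": 0, "z": -30, "spin": 0},
  {"x": 0, "y": 0, "z": -20, "spin": 0},
  {"x": 0, "y": 0, "z": 0, "spin": 0},
])

```text
time_s: 3.65
position: [0.5876, -0.139, 0.0781]
tcp_rot: [[0.073, 0.053, -0.996], [0.997, -0.009, 0.072], [-0.005, -0.999, -0.054]]
force: [-1.2, 0.6, 0.9]
opening: 0.004
```

>>> apply_moves([
  {"x": 0, "y": 0, "z": 0, "spin": 0},
  {"x": 0, "y": 0, "z": 0, "spin": 0},
])

```text
time_s: 3.85
position: [0.5896, -0.1391, 0.0812]
tcp_rot: [[0.071, 0.058, -0.996], [0.997, -0.011, 0.071], [-0.007, -0.998, -0.059]]
force: [1.0, 0.2, 1.0]
opening: 0.006
```

>>> apply_moves([
  {"x": -2, "y": 0, "z": -10, "spin": 0},
  {"x": -2, "y": 0, "z": -10, "spin": 0},
  {"x": -2, "y": 0, "z": -10, "spin": 0},
  {"x": -2, "y": 0, "z": -10, "spin": 0},
])

```text
time_s: 4.25
position: [0.5845, -0.1404, 0.0437]
tcp_rot: [[0.071, 0.068, -0.995], [0.997, -0.016, 0.07], [-0.011, -0.998, -0.069]]
force: [-1.0, 0.8, 0.3]
opening: 0.002
```

>>> apply_moves([
  {"x": -3, "y": 0, "z": -8, "spin": 0},
  {"x": -12, "y": 0, "z": -4, "spin": 0},
  {"x": -14, "y": 3, "z": 0, "spin": 0},
  {"x": -14, "y": 3, "z": 0, "spin": 0},
  {"x": -14, "y": 4, "z": 0, "spin": 0},
])

```text
time_s: 4.75
position: [0.5309, -0.1324, 0.0274]
tcp_rot: [[0.074, 0.078, -0.994], [0.997, -0.019, 0.073], [-0.013, -0.997, -0.079]]
force: [4.1, 0.1, -0.1]
opening: 0.003
```

>>> apply_moves([
  {"x": -16, "y": 6, "z": 1, "spin": 0},
  {"x": -16, "y": 8, "z": 1, "spin": 0},
  {"x": -15, "y": 9, "z": 1, "spin": 0},
  {"x": -14, "y": 11, "z": 0, "spin": 0},
  {"x": -13, "y": 12, "z": 0, "spin": 0},
  {"x": -12, "y": 13, "z": 0, "spin": 0},
])

```text
time_s: 5.35
position: [0.4558, -0.0801, 0.0306]
tcp_rot: [[0.082, 0.109, -0.991], [0.996, -0.034, 0.079], [-0.025, -0.993, -0.111]]
force: [2.7, -1.9, -0.1]
opening: 0.008
```

>>> apply_moves([
  {"x": -11, "y": 14, "z": 0, "spin": 0},
  {"x": -9, "y": 15, "z": 0, "spin": 0},
  {"x": -7, "y": 17, "z": 0, "spin": 0},
  {"x": -5, "y": 17, "z": 0, "spin": 0},
  {"x": -3, "y": 18, "z": 0, "spin": 0},
])

```text
time_s: 5.85
position: [0.4258, -0.0017, 0.0305]
tcp_rot: [[0.087, 0.124, -0.988], [0.996, -0.041, 0.082], [-0.031, -0.991, -0.127]]
force: [-0.4, -2.9, 3.0]
opening: 0.006
```

Run:
```python
from h import *
im={c:imaging.capture(c) for c in ["scene","side"]}
a=im["scene"][60:260,200:440];b=im["side"][120:320,260:500]
cv2.imwrite("pics/both2.png",cv2.resize(np.hstack([a,b])[:,:,::-1],(800,333)))
```

```text
(no output)
```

View pics/both2.png

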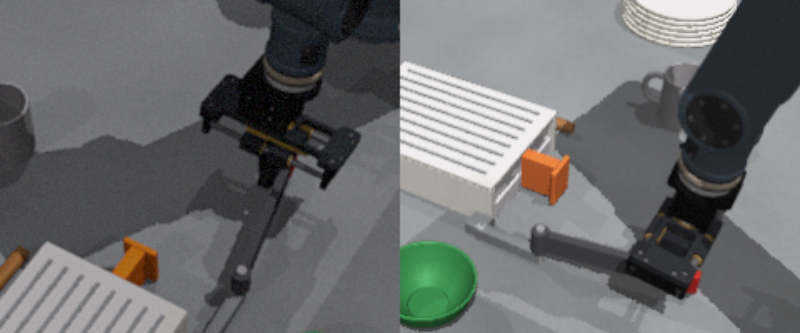

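The post is at (240,278) in the left half and the bar runs up to about (290,170), so it sits at roughly 1.4 rad. I'll push a little further.

>>> apply_moves([
  {"x": -1, "y": 15, "z": 0, "spin": 0},
  {"x": 0, "y": 15, "z": 0, "spin": 0},
  {"x": 0, "y": 15, "z": 0, "spin": 0},
  {"x": 0, "y": 0, "z": 0, "spin": 0},
  {"x": 2, "y": -20, "z": 0, "spin": 0},
  {"x": 4, "y": -25, "z": 15, "spin": 0},
  {"x": 5, "y": -25, "z": 25, "spin": 0},
  {"x": 5, "y": -20, "z": 30, "spin": 0},
])

```text
time_s: 6.75
position: [0.4391, -0.0496, 0.0969]
tcp_rot: [[0.078, 0.113, -0.991], [0.997, -0.036, 0.074], [-0.027, -0.993, -0.116]]
force: [0.3, -0.1, 0.1]
opening: 0.004
```

Run:
```python
from h import *
s=read_state();print(s['time_s'],s['joint_positions'].round(2),s['position'].round(4),s['tcp_rot'][:,1].round(4))
im={c:imaging.capture(c) for c in ["scene","side"]}
a=im["scene"][60:260,200:440];b=im["side"][120:320,260:500]
cv2.imwrite("pics/both3.png",cv2.resize(np.hstack([a,b])[:,:,::-1],(800,333)))
pose=np.load("pose.npy")
ps=imaging.camera_params("scene");pd=imaging.camera_params("side")
for cam,p in(("scene",ps),("side",pd)):
    I=im[cam].astype(int)
    m=(I[...,0]>100)&(I[...,1]<50)&(I[...,2]<50)
    v,u=np.nonzero(m)
    if len(u)<8: print(cam,len(u));continue
    X=onz(p,[[np.median(u),np.median(v)]],.045)[0]
    h=tw(pose,[-.088,.122,.04])[0];d=X-h
    al=np.arctan2(d[1],d[0])-pose[2]
    print(cam,len(u),X,"bar",(-np.pi/2-al+np.pi)%(2*np.pi)-np.pi, np.hypot(d[0],d[1]))
s=read_state();print(s['time_s'],s['joint_positions'].round(2),s['position'].round(4),s['tcp_rot'][:,1].round(4))
```

```text
6.75 [ -21.3    29.33  119.69    1.09   24.18 -107.91] [ 0.4391 -0.0496  0.0969] [ 0.1133 -0.0358 -0.9929]
scene 112 [0.40551644 0.06382975 0.045     ] bar 1.664458956454852 0.184399816097689
side 146 [0.3968054  0.07788772 0.045     ] bar 1.7283559513899132 0.19563677932595916
6.85 [ -21.36   29.04  119.46    1.02   23.97 -107.74] [ 0.4434 -0.0519  0.0998] [ 0.1249 -0.0411 -0.9913]
```

View pics/both3.png

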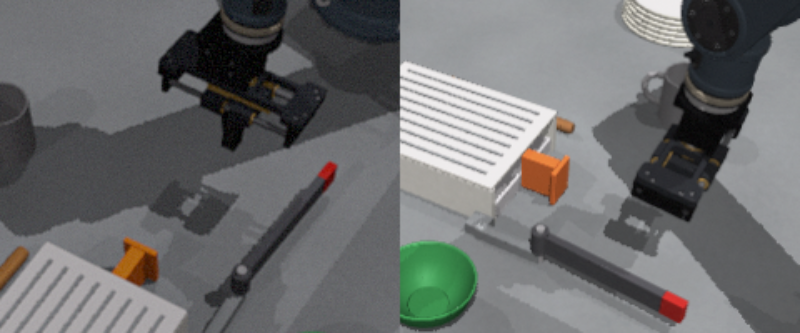

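Both cameras put the bar at about 1.7 rad (red tip at (330,175) in the left crop), clear of the tray. Next I'll open the fingers and move toward the stem, keeping an eye on the tool's tilt of about 7°.

>>> apply_moves([
  {"x": 15, "y": -5, "z": 15, "spin": 0},
  {"x": 15, "y": -5, "z": 10, "spin": 0},
  {"x": 15, "y": -5, "z": 10, "spin": 0},
  {"x": 15, "y": -5, "z": 0, "spin": 0},
  {"x": 15, "y": -5, "z": 0, "spin": 0},
  {"x": 15, "y": -5, "z": 0, "spin": 0},
], grip=87)

```text
time_s: 7.45
position: [0.528, -0.0826, 0.1308]
tcp_rot: [[0.084, 0.111, -0.99], [0.996, -0.034, 0.081], [-0.024, -0.993, -0.113]]
force: [-0.0, -0.1, -0.1]
opening: 0.464
```

Run:
```python
from h import *
s=read_state();print(s['time_s'],s['joint_positions'].round(2),s['qvel'].round(2),s['position'].round(4),s['tcp_rot'][:,1].round(4))
```

```text
7.45 [ -21.17   29.82  105.31    0.8    38.25 -107.03] [  0.49   9.99 -21.46  -0.09  13.08   0.57] [ 0.528  -0.0826  0.1308] [ 0.1108 -0.0336 -0.9933]
```

>>> apply_moves([
  {"x": 0, "y": 0, "z": 0, "spin": 0},
])

```text
time_s: 7.55
position: [0.5295, -0.0835, 0.1299]
tcp_rot: [[0.084, 0.112, -0.99], [0.996, -0.034, 0.081], [-0.024, -0.993, -0.114]]
force: [0.7, -0.4, 0.2]
opening: 0.56
```

Run:
```python
from h import *
s=read_state();print(s['time_s'],s['joint_positions'].round(2),s['qvel'].round(2),s['position'].round(4),s['tcp_rot'][:,1].round(4))
```

```text
7.55 [ -21.21   29.98  105.17    0.84   38.15 -107.1 ] [-0.2   0.38  3.78  0.45  1.22 -0.62] [ 0.5295 -0.0835  0.1299] [ 0.1121 -0.0338 -0.9931]
```

>>> apply_moves([
  {"x": 0, "y": 0, "z": 0, "spin": 0},
  {"x": 0, "y": 0, "z": 0, "spin": 0},
  {"x": 0, "y": 0, "z": 0, "spin": 0},
])

```text
time_s: 7.85
position: [0.5251, -0.082, 0.1271]
tcp_rot: [[0.084, 0.104, -0.991], [0.996, -0.03, 0.081], [-0.021, -0.994, -0.106]]
force: [-0.1, -0.2, -0.3]
opening: 0.834
```

Run:
```python
from h import *
s=read_state();print(s['time_s'],s['joint_positions'].round(2),s['qvel'].round(2),s['position'].round(4),s['tcp_rot'][:,1].round(4))
```

```text
7.85 [ -21.25   30.12  105.57    0.89   38.12 -107.19] [-0.04  0.15  0.98  0.04 -0.26 -0.1 ] [ 0.5251 -0.082   0.1271] [ 0.104  -0.0301 -0.9941]
```

>>> apply_moves([
  {"x": 0, "y": 0, "z": 0, "spin": 0},
  {"x": 0, "y": 0, "z": 0, "spin": 0},
  {"x": 0, "y": 0, "z": 0, "spin": 0},
  {"x": 0, "y": 0, "z": 0, "spin": 0},
  {"x": 0, "y": 0, "z": 0, "spin": 0},
  {"x": 0, "y": 0, "z": 0, "spin": 0},
])

```text
time_s: 8.45
position: [0.5234, -0.0812, 0.1271]
tcp_rot: [[0.083, 0.103, -0.991], [0.996, -0.029, 0.08], [-0.021, -0.994, -0.105]]
force: [-0.4, -0.4, -0.3]
opening: 0.994
```

Run:
```python
from h import *
s=read_state();print(s['time_s'],s['joint_positions'].round(2),s['qvel'].round(2),s['position'].round(4),s['tcp_rot'][:,1].round(4))
```

```text
8.45 [ -21.23   30.03  105.76    0.9    38.1  -107.21] [ 0.02 -0.17 -0.09 -0.   -0.12 -0.07] [ 0.5234 -0.0812  0.1271] [ 0.1026 -0.0294 -0.9943]
```

>>> apply_moves([
  {"x": 0, "y": 0, "z": 40, "spin": 0},
  {"x": 0, "y": 0, "z": 40, "spin": 0},
])

```text
time_s: 8.65
position: [0.5193, -0.0798, 0.2032]
tcp_rot: [[0.083, 0.089, -0.993], [0.996, -0.024, 0.081], [-0.017, -0.996, -0.09]]
force: [1.1, -1.0, 0.3]
opening: 1.003
```

>>> apply_moves([
  {"x": 0, "y": 0, "z": 0, "spin": 0},
  {"x": 0, "y": 0, "z": 0, "spin": 0},
  {"x": 0, "y": 0, "z": 0, "spin": 0},
  {"x": 0, "y": 0, "z": 0, "spin": 0},
])

```text
time_s: 9.05
position: [0.5215, -0.0805, 0.2068]
tcp_rot: [[0.083, 0.097, -0.992], [0.996, -0.027, 0.081], [-0.019, -0.995, -0.099]]
force: [0.4, -0.6, 0.1]
opening: 0.999
```

Run:
```python
from h import *
s=read_state();print(s['time_s'],s['joint_positions'].round(2),s['qvel'].round(2),s['position'].round(4),s['tcp_rot'][:,1].round(4))
```

```text
9.05 [ -21.24   22.55  101.63    0.73   50.07 -106.96] [-0.05  0.55  0.49  0.   -0.27 -0.05] [ 0.5215 -0.0805  0.2068] [ 0.0969 -0.0272 -0.9949]
```

>>> apply_moves([
  {"x": 20, "y": -2, "z": 0, "spin": 0.017},
  {"x": 20, "y": -2, "z": 0, "spin": 0},
  {"x": 20, "y": -2, "z": -10, "spin": 0},
  {"x": 20, "y": -2, "z": -10, "spin": 0},
  {"x": 20, "y": -2, "z": -10, "spin": 0},
  {"x": 15, "y": 0, "z": -10, "spin": 0},
  {"x": 5, "y": 0, "z": -10, "spin": 0},
  {"x": 0, "y": 0, "z": -10, "spin": 0},
  {"x": 0, "y": 0, "z": 0, "spin": 0},
  {"x": 0, "y": 0, "z": 0, "spin": 0},
])

```text
time_s: 10.05
position: [0.6364, -0.0882, 0.1306]
tcp_rot: [[0.066, 0.072, -0.995], [0.998, -0.017, 0.065], [-0.012, -0.997, -0.073]]
force: [0.6, 0.3, 0.6]
opening: 0.998
```

Run:
```python
from h import *
s=read_state();print(s['time_s'],s['position'].round(4),s['tcp_rot'].round(3))
p=imaging.camera_params("wrist");im=imaging.capture("wrist");cv2.imwrite("pics/wrist4.png",im[:,:,::-1])
c=spotter.cut_out("tray_grip","wrist")
for q in c[:2]:
    v,u=np.nonzero(q['mask']);print(q['score'],q['rect'],u.mean(),v.mean(),onz(p,[[u.mean(),v.mean()]],.065))
pose=np.load("pose.npy")
print(proj(p,tw(pose,[[-.024,.001,.065],[-.048,.024,.065],[-.048,-.022,.065],[-.056,.024,.065],[-.056,-.022,.065],[0,.098,.074]])))
I=imaging.capture("scene")[110:310,180:420];b=imaging.capture("side")[100:300,240:480]
cv2.imwrite("pics/both4.png",cv2.resize(np.hstack([I,b])[:,:,::-1],(800,333)))
```

```text
10.05 [ 0.6364 -0.0882  0.1306] [[ 0.066  0.072 -0.995]
 [ 0.998 -0.017  0.065]
 [-0.012 -0.997 -0.073]]
0.61 [212.0, 191.7, 213.4, 107.1] 319.7252922953932 260.80823423603476 [[ 0.64378028 -0.09056093  0.065     ]]
[[319.7960934  260.27369797]
 [357.44790128 223.83009857]
 [282.10812195 223.56182599]
 [357.85661262 211.06381779]
 [281.65573045 210.82564264]
 [473.21711135 301.47362667]]
```

View pics/wrist4.png

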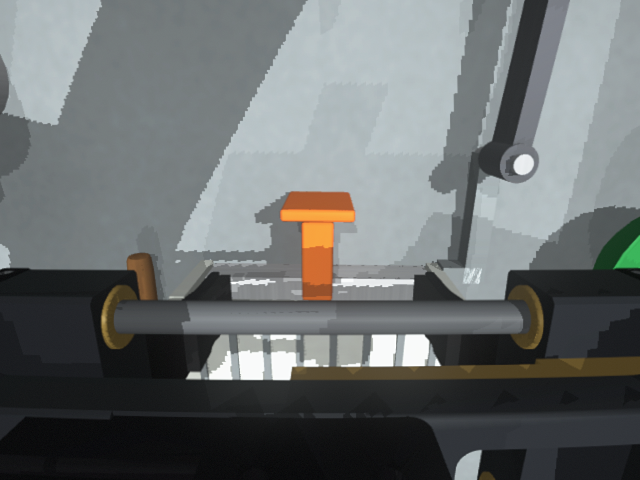

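View pics/both4.png

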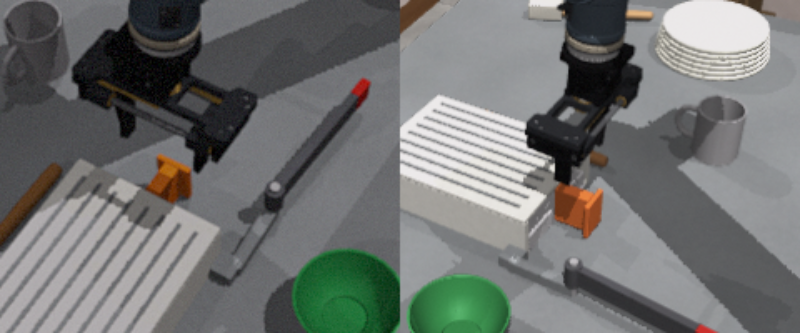

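Run:
```python
from h import *
p=imaging.camera_params("wrist");pose=np.load("pose.npy")
print("cam",-p['R'].T@p['t'])
def st(X):
    c,s=np.cos(pose[2]),np.sin(pose[2]);d=X[:,:2]-pose[:2];return np.c_[c*d[:,0]+s*d[:,1],-s*d[:,0]+c*d[:,1]]
uv=[[287,192],[351,192],[281,209],[355,209],[281,221],[302,230],[334,230],[318,247]]
print(st(onz(p,uv,.065)).round(4)); print(st(onz(p,uv,.005)).round(4))
```

```text
cam [ 0.55913159 -0.08100871  0.28002264]
[[-0.0661 -0.0188]
 [-0.0662  0.0194]
 [-0.0556 -0.0228]
 [-0.0558  0.0221]
 [-0.0481 -0.023 ]
 [-0.0423 -0.0102]
 [-0.0424  0.0095]
 [-0.0312 -0.0004]]
[[-0.0542 -0.0254]
 [-0.0543  0.0235]
 [-0.0408 -0.0305]
 [-0.041   0.0269]
 [-0.0311 -0.0308]
 [-0.0238 -0.0145]
 [-0.0239  0.0108]
 [-0.0096 -0.0019]]
```

The wrist view agrees with the model: the plate's top back edge is at row 221 (stand x = -48 mm) and the stem is centred at column 318 (y about 0). Going down now.

>>> apply_moves([
  {"x": 4, "y": -3, "z": -10, "spin": 0},
  {"x": 0, "y": 0, "z": -12, "spin": 0},
  {"x": 0, "y": 0, "z": -12, "spin": 0},
  {"x": 0, "y": 0, "z": -12, "spin": 0},
  {"x": 0, "y": 0, "z": -8, "spin": 0},
  {"x": 0, "y": 0, "z": 0, "spin": 0},
])

```text
time_s: 10.85
position: [0.6414, -0.092, 0.074]
tcp_rot: [[0.066, 0.076, -0.995], [0.998, -0.018, 0.065], [-0.013, -0.997, -0.077]]
force: [-0.5, -0.1, -0.1]
opening: 0.998
```

>>> apply_moves([
  {"x": 0, "y": 0, "z": -10, "spin": 0},
  {"x": 0, "y": 0, "z": -10, "spin": 0},
  {"x": 0, "y": 0, "z": -10, "spin": 0},
  {"x": 0, "y": 0, "z": -6, "spin": 0},
  {"x": 0, "y": 0, "z": 0, "spin": 0},
  {"x": 0, "y": 0, "z": 0, "spin": 0},
])

```text
time_s: 11.45
position: [0.6414, -0.0918, 0.0342]
tcp_rot: [[0.066, 0.075, -0.995], [0.998, -0.018, 0.065], [-0.013, -0.997, -0.076]]
force: [0.2, -0.8, 0.7]
opening: 0.998
```

Position is good. Closing on the stem.

>>> apply_moves([
  {"x": 0, "y": 0, "z": 0, "spin": 0},
  {"x": 0, "y": 0, "z": 0, "spin": 0},
  {"x": 0, "y": 0, "z": 0, "spin": 0},
  {"x": 0, "y": 0, "z": 0, "spin": 0},
  {"x": 0, "y": 0, "z": 0, "spin": 0},
  {"x": 0, "y": 0, "z": 0, "spin": 0},
  {"x": 0, "y": 0, "z": 0, "spin": 0},
  {"x": 0, "y": 0, "z": 0, "spin": 0},
  {"x": 0, "y": 0, "z": 0, "spin": 0},
  {"x": 0, "y": 0, "z": 0, "spin": 0},
], grip=10)

```text
time_s: 12.45
position: [0.6427, -0.0922, 0.0363]
tcp_rot: [[0.067, 0.079, -0.995], [0.998, -0.019, 0.066], [-0.014, -0.997, -0.08]]
force: [-0.1, -1.0, -0.2]
opening: 0.227
```

>>> apply_moves([
  {"x": -3, "y": 0.2, "z": 0, "spin": 0},
  {"x": -5, "y": 0.3, "z": 0, "spin": 0},
  {"x": -6, "y": 0.4, "z": 0, "spin": 0},
  {"x": -6, "y": 0.4, "z": 0, "spin": 0},
  {"x": -6, "y": 0.4, "z": 0, "spin": 0},
], grip=0)

```text
time_s: 12.95
position: [0.6173, -0.0906, 0.0363]
tcp_rot: [[0.07, 0.084, -0.994], [0.997, -0.019, 0.069], [-0.013, -0.996, -0.085]]
force: [1.2, -1.1, -1.3]
opening: 0.232
```

>>> apply_moves([
  {"x": -6, "y": 0.4, "z": 0, "spin": 0},
  {"x": -6, "y": 0.4, "z": 0, "spin": 0},
  {"x": -6, "y": 0.4, "z": 0, "spin": 0},
  {"x": -6, "y": 0.4, "z": 0, "spin": 0},
  {"x": -6, "y": 0.4, "z": 0, "spin": 0},
  {"x": -6, "y": 0.4, "z": 0, "spin": 0},
  {"x": -6, "y": 0.4, "z": 0, "spin": 0},
  {"x": -6, "y": 0.4, "z": 0, "spin": 0},
  {"x": -6, "y": 0.4, "z": 0, "spin": 0},
])

```text
time_s: 13.85
position: [0.5576, -0.0865, 0.0363]
tcp_rot: [[0.07, 0.082, -0.994], [0.997, -0.019, 0.068], [-0.013, -0.996, -0.084]]
force: [1.6, 0.2, -1.5]
opening: 0.229
```

Run:
```python
from h import *
p=imaging.camera_params("wrist");im=imaging.capture("wrist")
I=imaging.capture("scene")[60:300,180:420];b=imaging.capture("side")[80:320,240:480]
cv2.imwrite("pics/both5.png",cv2.resize(np.hstack([I,b,cv2.resize(im,(320,240))])[:,:,::-1],(800,240)))
```

```text
(no output)
```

View pics/both5.png

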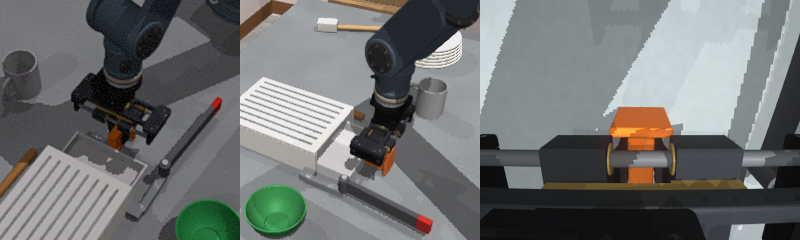

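The tray is following: it is visible in front of the stand, about 84 mm out, with a drag of about 2 N. From here I'll go slowly.

>>> apply_moves([
  {"x": -3, "y": 0.2, "z": 0, "spin": 0},
  {"x": -3, "y": 0.2, "z": 0, "spin": 0},
  {"x": -2, "y": 0.1, "z": 0, "spin": 0},
  {"x": -2, "y": 0.1, "z": 0, "spin": 0},
  {"x": -2, "y": 0.1, "z": 0, "spin": 0},
  {"x": -2, "y": 0.1, "z": 0, "spin": 0},
])

```text
time_s: 14.6
position: [0.5439, -0.0859, 0.0364]
tcp_rot: [[0.069, 0.084, -0.994], [0.998, -0.019, 0.068], [-0.013, -0.996, -0.085]]
force: [1.0, 0.4, -1.4]
opening: 0.227
```

>>> apply_moves([
  {"x": -2, "y": 0.1, "z": 0, "spin": 0},
  {"x": -2, "y": 0.1, "z": 0, "spin": 0},
  {"x": -2, "y": 0.1, "z": 0, "spin": 0},
  {"x": -2, "y": 0.1, "z": 0, "spin": 0},
])

```text
time_s: 15.0
position: [0.5353, -0.0855, 0.0364]
tcp_rot: [[0.069, 0.084, -0.994], [0.998, -0.019, 0.068], [-0.013, -0.996, -0.085]]
force: [0.5, 0.1, -1.2]
opening: 0.228
```

>>> apply_moves([
  {"x": -2, "y": 0.1, "z": 0, "spin": 0},
  {"x": -2, "y": 0.1, "z": 0, "spin": 0},
  {"x": -2, "y": 0.1, "z": 0, "spin": 0},
  {"x": -2, "y": 0.1, "z": 0, "spin": 0},
])

```text
time_s: 15.4
position: [0.5265, -0.085, 0.0364]
tcp_rot: [[0.069, 0.084, -0.994], [0.998, -0.019, 0.067], [-0.013, -0.996, -0.085]]
force: [2.0, 0.9, -1.5]
opening: 0.23
```

>>> apply_moves([
  {"x": -2, "y": 0.2, "z": 0, "spin": 0},
  {"x": -2, "y": 0.2, "z": 0, "spin": 0},
  {"x": -2, "y": 0.2, "z": 0, "spin": 0},
])

```text
time_s: 15.7
position: [0.52, -0.0844, 0.0364]
tcp_rot: [[0.069, 0.084, -0.994], [0.998, -0.019, 0.067], [-0.014, -0.996, -0.085]]
force: [2.0, -0.1, -1.4]
opening: 0.227
```

>>> apply_moves([
  {"x": -2, "y": 0.2, "z": 0, "spin": 0},
  {"x": -2, "y": 0.2, "z": 0, "spin": 0},
  {"x": -2, "y": 0.2, "z": 0, "spin": 0},
])

```text
time_s: 16.0
position: [0.5162, -0.0849, 0.0368]
tcp_rot: [[0.069, 0.09, -0.994], [0.998, -0.022, 0.067], [-0.016, -0.996, -0.091]]
force: [6.4, 0.0, -4.4]
opening: 0.228
```

>>> apply_moves([
  {"x": -2, "y": 0.2, "z": 0, "spin": 0},
  {"x": -2, "y": 0.2, "z": 0, "spin": 0},
  {"x": -2, "y": 0.2, "z": 0, "spin": 0},
])

```text
time_s: 16.3
position: [0.5163, -0.0852, 0.0374]
tcp_rot: [[0.07, 0.102, -0.992], [0.997, -0.025, 0.068], [-0.017, -0.994, -0.104]]
force: [6.3, 2.1, -5.2]
opening: 0.231
```

The buffer has been met at about 126 mm of travel; force rose to 6 N. 2 mm steps stall there, so I'll use slightly larger ones.

>>> apply_moves([
  {"x": -4, "y": 0.4, "z": -0.5, "spin": 0},
])

```text
time_s: 16.4
position: [0.5161, -0.0854, 0.0375]
tcp_rot: [[0.071, 0.11, -0.991], [0.997, -0.027, 0.068], [-0.019, -0.994, -0.112]]
force: [12.0, 4.8, -5.1]
opening: 0.226
```

>>> apply_moves([
  {"x": -4, "y": 0.3, "z": -0.5, "spin": 0},
])

```text
time_s: 16.5
position: [0.5161, -0.0855, 0.0376]
tcp_rot: [[0.072, 0.118, -0.99], [0.997, -0.029, 0.069], [-0.02, -0.993, -0.12]]
force: [11.5, 5.9, -4.4]
opening: 0.226
```

>>> apply_moves([
  {"x": -5, "y": 0.3, "z": -0.5, "spin": 0},
])

```text
time_s: 16.6
position: [0.516, -0.0859, 0.0379]
tcp_rot: [[0.072, 0.128, -0.989], [0.997, -0.031, 0.069], [-0.022, -0.991, -0.13]]
force: [13.6, 4.5, -6.8]
opening: 0.23
```

Run:
```python
from h import *
p=imaging.camera_params("wrist");im=imaging.capture("wrist")
I=imaging.capture("scene")[60:260,180:420];b=imaging.capture("side")[110:310,260:500]
cv2.imwrite("pics/both6.png",cv2.resize(np.hstack([I,b])[:,:,::-1],(800,333)))
cv2.imwrite("pics/wrist6.png",im[:,:,::-1])
s=read_state();print(s['time_s'],s['force'],s['moment'],s['joint_positions'],s['position'])
```

```text
16.75 [10.95867196  3.78139602 -5.1051626 ] [ 1.56454741 -1.44371946  0.44724581] [ -22.36479844   39.36359733  110.47585172    2.93524405   22.7167971
 -110.97070591] [ 0.51587751 -0.08586934  0.03792626]
```

View pics/both6.png

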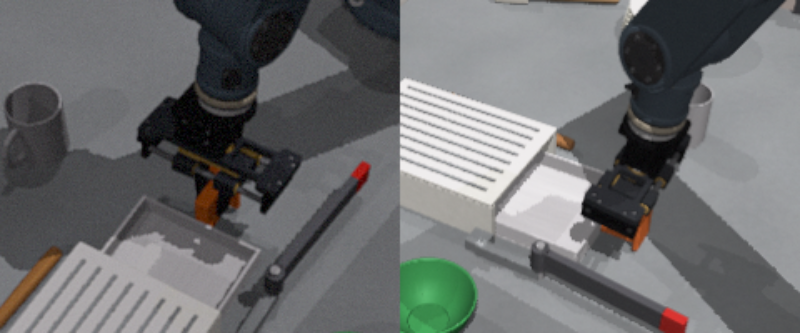

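View pics/wrist6.png

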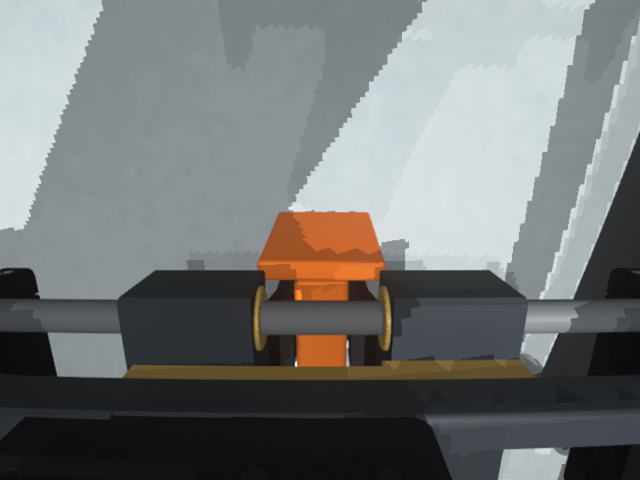

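Nothing is fouling: the tray is straight, the bar is clear, and the stem is held behind the plate. The pull is about level with drag plus buffer (around 11–13 N), so I'll pull a bit harder, well under 45 N.

>>> apply_moves([
  {"x": -7, "y": 1.5, "z": -1.5, "spin": 0},
])

```text
time_s: 16.85
position: [0.5156, -0.0859, 0.0376]
tcp_rot: [[0.072, 0.141, -0.987], [0.997, -0.036, 0.067], [-0.026, -0.989, -0.143]]
force: [15.4, 4.5, -7.3]
opening: 0.232
```

>>> apply_moves([
  {"x": -7, "y": 1.5, "z": -1.5, "spin": 0},
])

```text
time_s: 16.95
position: [0.5153, -0.0859, 0.0375]
tcp_rot: [[0.072, 0.155, -0.985], [0.997, -0.04, 0.067], [-0.029, -0.987, -0.157]]
force: [14.3, 4.9, -5.2]
opening: 0.228
```

>>> apply_moves([
  {"x": -8, "y": 2.5, "z": -3, "spin": 0},
])

```text
time_s: 17.05
position: [0.5152, -0.0858, 0.0367]
tcp_rot: [[0.072, 0.171, -0.983], [0.997, -0.047, 0.064], [-0.035, -0.984, -0.174]]
force: [12.6, 0.7, 11.4]
opening: 0.231
```

>>> apply_moves([
  {"x": -9, "y": 2.5, "z": -3, "spin": 0},
])

```text
time_s: 17.15
position: [0.5151, -0.086, 0.0367]
tcp_rot: [[0.072, 0.19, -0.979], [0.997, -0.054, 0.062], [-0.041, -0.98, -0.194]]
force: [16.6, 9.0, 7.4]
opening: 0.232
```

No further motion at 16 N, which looks like the hard stop. I'll relax, release, back off upward and check by camera.

>>> apply_moves([
  {"x": 0, "y": 0, "z": 0, "spin": 0},
  {"x": 0, "y": 0, "z": 0, "spin": 0},
])

```text
time_s: 17.35
position: [0.5154, -0.0853, 0.0378]
tcp_rot: [[0.068, 0.191, -0.979], [0.997, -0.054, 0.059], [-0.042, -0.98, -0.194]]
force: [1.3, -1.3, 1.2]
opening: 0.228
```

>>> apply_moves([
  {"x": 0, "y": 0, "z": 0, "spin": 0},
  {"x": 0, "y": 0, "z": 0, "spin": 0},
  {"x": 0, "y": 0, "z": 0, "spin": 0},
  {"x": 0, "y": 0, "z": 0, "spin": 0},
  {"x": 0, "y": 0, "z": 0, "spin": 0},
  {"x": 0, "y": 0, "z": 0, "spin": 0},
], grip=70)

```text
time_s: 17.95
position: [0.5124, -0.085, 0.037]
tcp_rot: [[0.068, 0.186, -0.98], [0.997, -0.053, 0.059], [-0.041, -0.981, -0.189]]
force: [-0.0, -1.5, 0.1]
opening: 0.689
```

Run:
```python
from h import *
s=read_state();print(s['time_s'],s['position'],s['tcp_rot'][:,1],s['force'])
I=imaging.capture("scene");b=imaging.capture("side")
cv2.imwrite("pics/s7.png",cv2.resize(np.hstack([I[90:330,150:390],b[110:350,240:480]])[:,:,::-1],(800,400)))
```

```text
17.95 [ 0.51241174 -0.08500906  0.0369934 ] [ 0.18595055 -0.05300353 -0.98112844] [-0.00630358 -1.4599639   0.06039686]
```

View pics/s7.png

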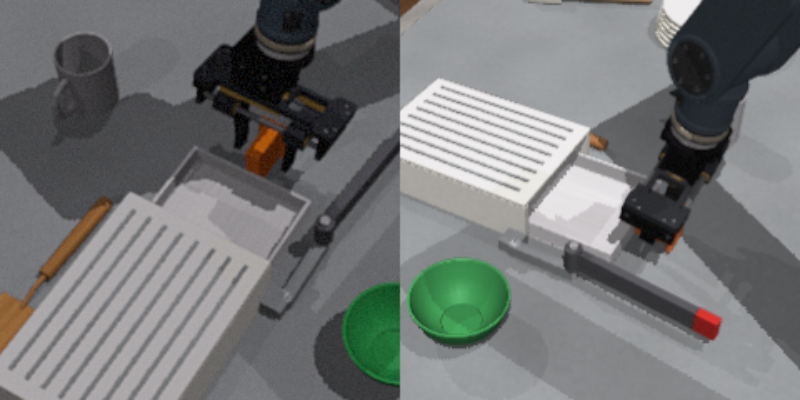

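>>> apply_moves([
  {"x": 0, "y": 0, "z": 10, "spin": 0},
  {"x": 0, "y": 0, "z": 20, "spin": 0},
  {"x": 0, "y": 0, "z": 30, "spin": 0},
  {"x": 0, "y": 0, "z": 40, "spin": 0},
  {"x": 0, "y": 0, "z": 40, "spin": 0},
], grip=87)

```text
time_s: 18.55
position: [0.5078, -0.0835, 0.1779]
tcp_rot: [[0.068, 0.173, -0.983], [0.997, -0.048, 0.061], [-0.037, -0.984, -0.176]]
force: [0.6, 0.4, -0.1]
opening: 0.996
```

Run:
```python
from h import *
s=read_state();print(s['time_s'],s['position'],s['tcp_rot'][:,1])
p=imaging.camera_params("wrist");im=imaging.capture("wrist");cv2.imwrite("pics/wrist8.png",im[:,:,::-1])
I=imaging.capture("scene");b=imaging.capture("side")
cv2.imwrite("pics/s8.png",cv2.resize(np.hstack([I[90:290,200:400],b[130:330,260:460]])[:,:,::-1],(800,400),interpolation=cv2.INTER_CUBIC))
import pickle;pickle.dump(p,open("p8.pkl","wb"))
```

```text
18.55 [ 0.50780354 -0.08350877  0.17790496] [ 0.17300478 -0.04834956 -0.98373353]
```

View pics/wrist8.png

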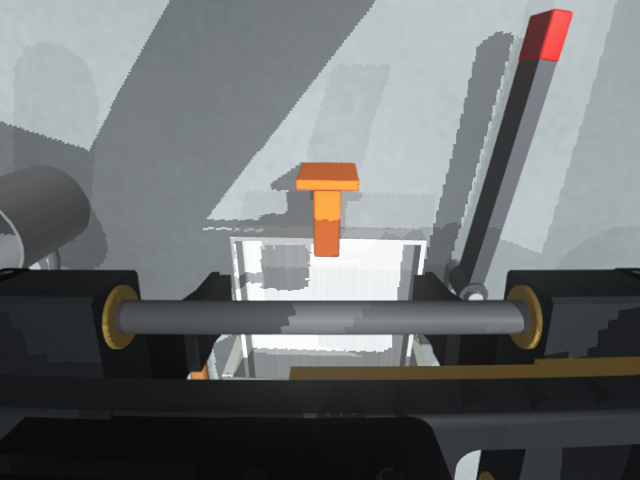

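View pics/s8.png

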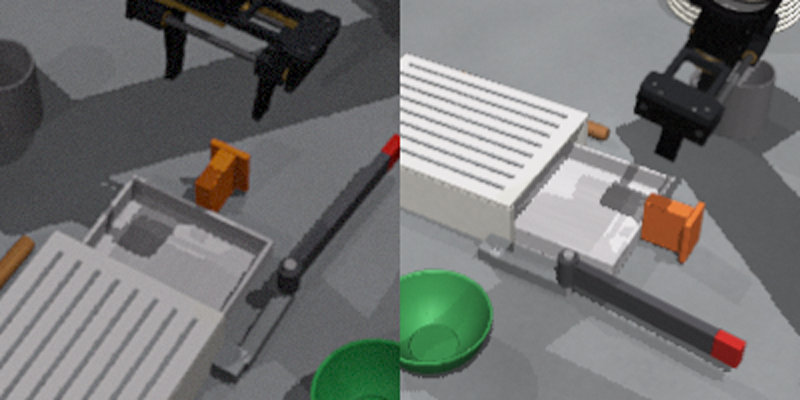

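Run:
```python
from h import *
import pickle
p=pickle.load(open("p8.pkl","rb"));pose=np.load("pose.npy")
ps=imaging.camera_params("scene");pd=imaging.camera_params("side")
def st(X):
    c,s=np.cos(pose[2]),np.sin(pose[2]);d=X[:,:2]-pose[:2];return np.c_[c*d[:,0]+s*d[:,1],-s*d[:,0]+c*d[:,1]].round(4)
print(st(onz(p,[[296,180],[358,181],[296,190],[358,191]],.065)))
print("wall top",st(onz(p,[[231,237],[427,241]],.028)))
print(st(onz(ps,[[252.8,125],[262.3,129.3]],.065)))
print(st(onz(pd,[[260+704/4,130+202/4],[260+683/4,130+224/4]],.065)))
```

```text
[[-0.1845 -0.0232]
 [-0.1841  0.0208]
 [-0.1771 -0.0234]
 [-0.1768  0.0211]]
wall top [[-0.1227 -0.0864]
 [-0.1214  0.0849]]
[[-0.2072 -0.1727]
 [-0.207  -0.1479]]
[[-0.1689 -0.2335]
 [-0.1651 -0.2047]]
```

>>> apply_moves([
  {"x": 0, "y": 0, "z": 50, "spin": 0},
  {"x": 0, "y": 0, "z": 50, "spin": 0},
  {"x": 0, "y": 0, "z": 50, "spin": 0},
  {"x": 0, "y": 0, "z": 50, "spin": 0},
])

```text
time_s: 19.1
position: [0.5005, -0.0808, 0.3687]
tcp_rot: [[0.068, 0.15, -0.986], [0.997, -0.039, 0.063], [-0.029, -0.988, -0.152]]
force: [1.1, -1.0, -0.1]
opening: 1.001
```

>>> apply_moves([
  {"x": 0, "y": 0, "z": -25, "spin": 0},
  {"x": 0, "y": 0, "z": -25, "spin": 0},
  {"x": 0, "y": 0, "z": -25, "spin": 0},
  {"x": 0, "y": 0, "z": -25, "spin": 0},
])

```text
time_s: 19.5
position: [0.5056, -0.0828, 0.276]
tcp_rot: [[0.069, 0.171, -0.983], [0.997, -0.048, 0.061], [-0.037, -0.984, -0.174]]
force: [0.6, -0.3, -0.5]
opening: 0.996
```

Run:
```python
from h import *
I=imaging.capture("scene");b=imaging.capture("side")
cv2.imwrite("pics/s9.png",cv2.resize(np.hstack([I[100:200,220:320],b[170:270,340:440]])[:,:,::-1],(800,400),interpolation=cv2.INTER_CUBIC))
```

```text
(no output)
```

View pics/s9.png

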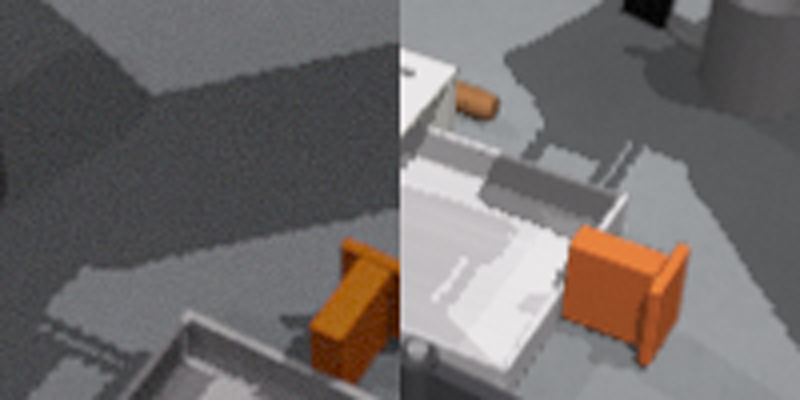

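The wrist measurement gives a plate front at stand x = -184 mm, i.e. 128.7 mm of travel. Force rose between about 123 and 128.7 mm, so whether the 8 mm is fully used is uncertain. I'll take out some tilt (fast forward, slow back), re-grasp and pull again.

>>> apply_moves([
  {"x": 30, "y": -2, "z": 0, "spin": 0},
  {"x": 35, "y": -2, "z": 0, "spin": 0},
  {"x": 35, "y": -2, "z": 0, "spin": 0},
  {"x": 35, "y": -2, "z": 0, "spin": 0},
  {"x": 35, "y": -2, "z": 0, "spin": 0},
  {"x": 0, "y": 0, "z": 0, "spin": 0},
  {"x": 0, "y": 0, "z": 0, "spin": 0},
  {"x": 0, "y": 0, "z": 0, "spin": 0},
])

```text
time_s: 20.4
position: [0.6757, -0.091, 0.2721]
tcp_rot: [[0.069, 0.152, -0.986], [0.997, -0.042, 0.064], [-0.032, -0.987, -0.154]]
force: [0.2, -0.1, 0.5]
opening: 1.0
```

>>> apply_moves([
  {"x": -8, "y": 0.5, "z": -5, "spin": 0},
  {"x": -8, "y": 0.5, "z": -5, "spin": 0},
  {"x": -8, "y": 0.5, "z": -5, "spin": 0},
  {"x": -8, "y": 0.5, "z": -5, "spin": 0},
  {"x": -8, "y": 0.5, "z": -5, "spin": 0},
  {"x": -8, "y": 0.5, "z": -5, "spin": 0},
  {"x": -8, "y": 0.5, "z": -5, "spin": 0},
  {"x": -8, "y": 0.5, "z": -5, "spin": 0},
  {"x": -8, "y": 0.5, "z": -5, "spin": 0},
  {"x": -8, "y": 0.5, "z": -5, "spin": 0},
])

```text
time_s: 21.4
position: [0.5773, -0.0835, 0.2199]
tcp_rot: [[0.071, 0.143, -0.987], [0.997, -0.04, 0.066], [-0.03, -0.989, -0.146]]
force: [0.6, -0.2, 0.8]
opening: 1.003
```

>>> apply_moves([
  {"x": -8, "y": 0, "z": -10, "spin": 0},
  {"x": -8, "y": 0, "z": -10, "spin": 0},
  {"x": -8, "y": 0, "z": -10, "spin": 0},
  {"x": -8, "y": 0, "z": -10, "spin": 0},
  {"x": -8, "y": 0, "z": -10, "spin": 0},
  {"x": -8, "y": 0, "z": -10, "spin": 0},
  {"x": -8, "y": 0, "z": -10, "spin": 0},
  {"x": -2, "y": 0, "z": -8, "spin": 0},
  {"x": 0, "y": 0, "z": -8, "spin": 0},
  {"x": 0, "y": 0, "z": -8, "spin": 0},
])

```text
time_s: 22.4
position: [0.5096, -0.0824, 0.1231]
tcp_rot: [[0.072, 0.144, -0.987], [0.997, -0.041, 0.067], [-0.031, -0.989, -0.147]]
force: [0.1, 0.1, 0.1]
opening: 1.002
```

>>> apply_moves([
  {"x": 3, "y": -1, "z": -10, "spin": -0.005},
  {"x": 1, "y": 0, "z": -10, "spin": 0},
  {"x": 0, "y": 0, "z": -10, "spin": 0},
  {"x": 0, "y": 0, "z": -10, "spin": 0},
  {"x": 0, "y": 0, "z": -10, "spin": 0},
  {"x": 0, "y": 0, "z": -10, "spin": 0},
  {"x": 0, "y": 0, "z": -10, "spin": 0},
  {"x": 0, "y": 0, "z": -8, "spin": 0},
  {"x": 0, "y": 0, "z": -4, "spin": 0},
  {"x": 0, "y": 0, "z": 0, "spin": 0},
])

```text
time_s: 23.4
position: [0.5151, -0.0837, 0.0321]
tcp_rot: [[0.078, 0.144, -0.987], [0.996, -0.042, 0.072], [-0.031, -0.989, -0.147]]
force: [-0.2, 0.3, -0.4]
opening: 0.998
```

>>> apply_moves([
  {"x": 0, "y": 0, "z": 1, "spin": 0.008},
  {"x": 0, "y": 0, "z": 0, "spin": 0},
  {"x": 0, "y": 0, "z": 0, "spin": 0},
  {"x": 0, "y": 0, "z": 0, "spin": 0},
  {"x": 0, "y": 0, "z": 0, "spin": 0},
  {"x": 0, "y": 0, "z": 0, "spin": 0},
  {"x": 0, "y": 0, "z": 0, "spin": 0},
  {"x": 0, "y": 0, "z": 0, "spin": 0},
  {"x": 0, "y": 0, "z": 0, "spin": 0},
  {"x": 0, "y": 0, "z": 0, "spin": 0},
], grip=0)

```text
time_s: 24.4
position: [0.5164, -0.084, 0.0352]
tcp_rot: [[0.07, 0.148, -0.986], [0.997, -0.042, 0.064], [-0.032, -0.988, -0.151]]
force: [-0.1, 1.7, 4.7]
opening: 0.233
```

>>> apply_moves([
  {"x": -3, "y": 0.5, "z": 0, "spin": 0},
])

```text
time_s: 24.5
position: [0.5162, -0.0844, 0.0358]
tcp_rot: [[0.071, 0.154, -0.986], [0.997, -0.044, 0.065], [-0.033, -0.987, -0.157]]
force: [8.9, 0.0, -4.7]
opening: 0.232
```

>>> apply_moves([
  {"x": -5, "y": 0.8, "z": 0, "spin": 0},
])

```text
time_s: 24.6
position: [0.516, -0.0852, 0.0365]
tcp_rot: [[0.07, 0.164, -0.984], [0.997, -0.048, 0.063], [-0.036, -0.985, -0.166]]
force: [13.7, 3.3, -6.9]
opening: 0.229
```

>>> apply_moves([
  {"x": -7, "y": 1, "z": -0.5, "spin": 0},
])

```text
time_s: 24.7
position: [0.5153, -0.0859, 0.037]
tcp_rot: [[0.071, 0.176, -0.982], [0.997, -0.052, 0.063], [-0.04, -0.983, -0.179]]
force: [15.1, 5.6, -7.3]
opening: 0.231
```

>>> apply_moves([
  {"x": -9, "y": 2, "z": -1, "spin": 0},
])

```text
time_s: 24.8
position: [0.5135, -0.0858, 0.0371]
tcp_rot: [[0.071, 0.19, -0.979], [0.996, -0.057, 0.061], [-0.044, -0.98, -0.193]]
force: [16.2, 5.3, -5.7]
opening: 0.229
```

>>> apply_moves([
  {"x": -10, "y": 2.5, "z": -1, "spin": 0},
])

```text
time_s: 24.9
position: [0.5114, -0.0856, 0.0374]
tcp_rot: [[0.071, 0.205, -0.976], [0.996, -0.063, 0.059], [-0.05, -0.977, -0.209]]
force: [17.7, 4.9, -5.4]
opening: 0.233
```

>>> apply_moves([
  {"x": -11, "y": 2.5, "z": -1, "spin": 0},
])

```text
time_s: 25.0
position: [0.5095, -0.0858, 0.0382]
tcp_rot: [[0.071, 0.223, -0.972], [0.996, -0.071, 0.057], [-0.056, -0.972, -0.227]]
force: [22.5, 10.1, -5.8]
opening: 0.231
```

The tool moved 6 mm under 16–22 N, so either the buffer is moving or the pads are slipping. I'll look at the plate.

Run:
```python
from h import *
import pickle
p=imaging.camera_params("wrist");im=imaging.capture("wrist");cv2.imwrite("pics/wrist10.png",im[:,:,::-1])
pickle.dump(p,open("p10.pkl","wb"))
s=read_state();print(s['time_s'],s['position'],s['force'])
```

```text
25.05 [ 0.50944073 -0.08568326  0.03838904] [18.64122219  6.84148905 -4.03588328]
```

View pics/wrist10.png

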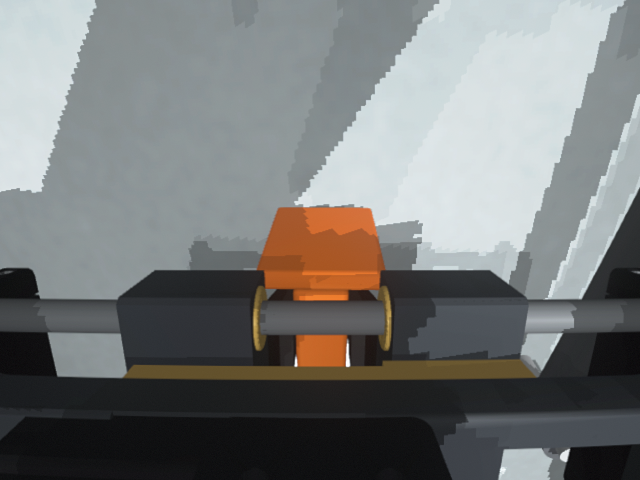

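Run:
```python
from h import *
import pickle
p=pickle.load(open("p10.pkl","rb"));pose=np.load("pose.npy")
def st(X):
    c,s=np.cos(pose[2]),np.sin(pose[2]);d=X[:,:2]-pose[:2];return np.c_[c*d[:,0]+s*d[:,1],-s*d[:,0]+c*d[:,1]].round(4)
im=cv2.imread("pics/wrist10.png");print(im[200:300:3,320].tolist())
print(st(onz(p,[[262,272],[383,275],[262,288],[383,288]],.065)))
```

```text
[[225, 223, 214], [226, 224, 216], [116, 115, 113], [54, 109, 209], [53, 109, 209], [54, 110, 210], [52, 109, 210], [51, 109, 210], [50, 108, 210], [49, 108, 210], [50, 110, 214], [43, 87, 167], [40, 88, 167], [41, 88, 168], [40, 88, 167], [40, 88, 168], [38, 87, 169], [36, 86, 168], [36, 87, 168], [36, 87, 169], [36, 88, 170], [35, 86, 168], [34, 85, 168], [34, 86, 169], [42, 111, 221], [37, 96, 189], [35, 90, 179], [36, 96, 188], [39, 102, 198], [41, 103, 198], [32, 83, 163], [38, 95, 188], [47, 125, 237], [47, 126, 241]]
[[-0.1891 -0.0223]
 [-0.1892  0.0201]
 [-0.1823 -0.0228]
 [-0.1837  0.0205]]
```

The plate front is now at stand x = -189 mm, 4.7 mm further out. So the buffer is really moving; it was not home before. I'll continue gently.

>>> apply_moves([
  {"x": -10, "y": 3, "z": -1, "spin": 0},
])

```text
time_s: 25.15
position: [0.5094, -0.0858, 0.0394]
tcp_rot: [[0.071, 0.243, -0.967], [0.995, -0.079, 0.053], [-0.064, -0.967, -0.248]]
force: [20.8, 7.0, -7.1]
opening: 0.236
```

>>> apply_moves([
  {"x": -10, "y": 3, "z": -1, "spin": 0},
])

```text
time_s: 25.25
position: [0.5093, -0.0858, 0.0405]
tcp_rot: [[0.071, 0.262, -0.963], [0.995, -0.087, 0.049], [-0.071, -0.961, -0.267]]
force: [21.3, 6.3, -7.2]
opening: 0.237
```

It now stalls at 21 N where 16–17 N was moving it. The stem has moved about 8 mm since the first stall, which fits the hard stop. Releasing.

>>> apply_moves([
  {"x": 0, "y": 0, "z": -1, "spin": 0},
  {"x": 0, "y": 0, "z": -1, "spin": 0},
])

```text
time_s: 25.45
position: [0.5104, -0.0852, 0.0387]
tcp_rot: [[0.068, 0.263, -0.962], [0.995, -0.087, 0.047], [-0.072, -0.961, -0.268]]
force: [-6.6, -6.7, 11.9]
opening: 0.236
```

>>> apply_moves([
  {"x": 0, "y": 0, "z": 0, "spin": 0},
  {"x": 0, "y": 0, "z": 0, "spin": 0},
  {"x": 0, "y": 0, "z": 0, "spin": 0},
  {"x": 0, "y": 0, "z": 0, "spin": 0},
  {"x": 0, "y": 0, "z": 0, "spin": 0},
  {"x": 0, "y": 0, "z": 0, "spin": 0},
  {"x": 0, "y": 0, "z": 0, "spin": 0},
  {"x": 0, "y": 0, "z": 0, "spin": 0},
], grip=87)

```text
time_s: 26.25
position: [0.5086, -0.0853, 0.0382]
tcp_rot: [[0.068, 0.261, -0.963], [0.995, -0.087, 0.047], [-0.071, -0.962, -0.265]]
force: [-1.0, 0.8, 0.3]
opening: 0.875
```

>>> apply_moves([
  {"x": 0, "y": 0, "z": 10, "spin": 0},
  {"x": 0, "y": 0, "z": 20, "spin": 0},
  {"x": 0, "y": 0, "z": 30, "spin": 0},
  {"x": 0, "y": 0, "z": 40, "spin": 0},
  {"x": 0, "y": 0, "z": 40, "spin": 0},
])

```text
time_s: 26.75
position: [0.5038, -0.0842, 0.179]
tcp_rot: [[0.069, 0.247, -0.967], [0.995, -0.084, 0.05], [-0.069, -0.965, -0.252]]
force: [0.5, -0.1, 0.0]
opening: 1.0
```

Run:
```python
from h import *
import pickle
s=read_state();print(s['time_s'],s['position'],s['tcp_rot'][:,1])
p=imaging.camera_params("wrist");im=imaging.capture("wrist");cv2.imwrite("pics/wrist11.png",im[:,:,::-1])
pickle.dump(p,open("p11.pkl","wb"))
I=imaging.capture("scene");b=imaging.capture("side")
cv2.imwrite("pics/s11.png",cv2.resize(np.hstack([I[90:290,200:400],b[130:330,260:460]])[:,:,::-1],(800,400),interpolation=cv2.INTER_CUBIC))
```

```text
26.75 [ 0.50384122 -0.08420144  0.17899902] [ 0.24703725 -0.08362569 -0.96539077]
```

View pics/wrist11.png

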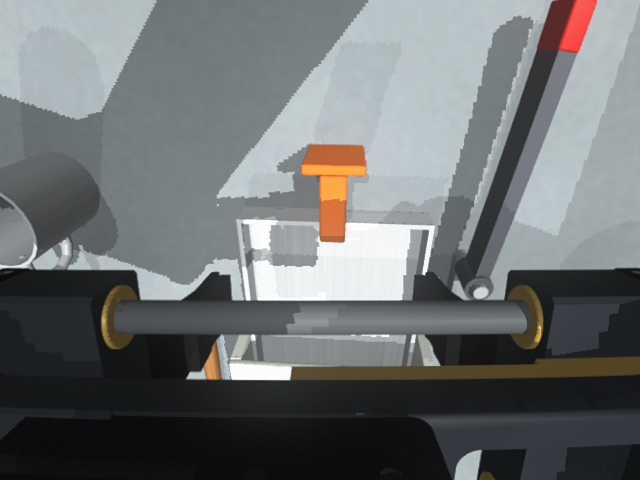

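View pics/s11.png

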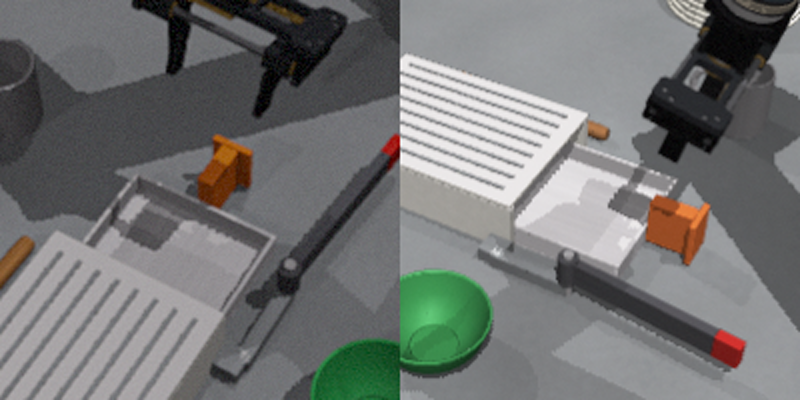

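Run:
```python
from h import *
import pickle
pose=np.load("pose.npy")
ps=imaging.camera_params("scene");pd=imaging.camera_params("side")
def st(X):
    c,s=np.cos(pose[2]),np.sin(pose[2]);d=X[:,:2]-pose[:2];return np.c_[c*d[:,0]+s*d[:,1],-s*d[:,0]+c*d[:,1]].round(4)
p=pickle.load(open("p11.pkl","rb"))
print(st(onz(p,[[301,165],[366,168],[303,174],[366,176]],.065)), "wall",st(onz(p,[[237,220],[434,226]],.028)))
for f in("s8","s11"):
    a=cv2.imread(f"pics/{f}.png").astype(int)
    m=(a[...,2]>120)&(a[...,0]<70)&(a[...,1]>50)&(a[...,2]>a[...,1]*1.5)
    for k,(q,o) in enumerate(((ps,(200,90)),(pd,(260,130)))):
        mm=m[:,400*k:400*k+400].copy().astype(np.uint8)
        n,l,stt,ce=cv2.connectedComponentsWithStats(mm); i=max(range(1,n),key=lambda j:stt[j,4]-(1e6 if not(150<ce[j][1]<260 and ce[j][0]>150) else 0))
        print(f,k,stt[i],ce[i],st(onz(q,[[o[0]+ce[i][0]/2,o[1]+ce[i][1]/2]],.04)))
```

```text
[[-0.1905 -0.0239]
 [-0.1892  0.0212]
 [-0.184  -0.0227]
 [-0.1834  0.0215]] wall [[-0.1282 -0.0869]
 [-0.1277  0.0837]]
s8 0 [ 196  138   54   51 1008] [219.11805556 163.35416667] [[-0.1736 -0.0097]]
s8 1 [ 241  194   64   68 2612] [271.0467075  223.97358346] [[-0.1593  0.0032]]
s11 0 [199 135  54  50 972] [221.86419753 158.5627572 ] [[-0.1807 -0.0104]]
s11 1 [ 246  196   64   69 2550] [276.1772549  225.82627451] [[-0.1656  0.0032]]
```

Since the first release the grip has moved another 5.7–7 mm (wrist, scene and side cameras). That makes about 8 mm of buffer with the earlier creep, but not certainly. The tool tilt has built up to 15°. A half turn about z reverses the tilt, so a further pull would straighten the tool rather than worsen it. I'll do that for a confirming pull.

>>> apply_moves([
  {"x": 0, "y": 0, "z": 20, "spin": 0.15},
  {"x": 0, "y": 0, "z": 20, "spin": 0.15},
  {"x": 0, "y": 0, "z": 0, "spin": 0.15},
  {"x": 0, "y": 0, "z": 0, "spin": 0.15},
  {"x": 0, "y": 0, "z": 0, "spin": 0.15},
  {"x": 0, "y": 0, "z": 0, "spin": 0.15},
  {"x": 0, "y": 0, "z": 0, "spin": 0.15},
  {"x": 0, "y": 0, "z": 0, "spin": 0.15},
  {"x": 0, "y": 0, "z": 0, "spin": 0.15},
  {"x": 0, "y": 0, "z": 0, "spin": 0.15},
])

```text
time_s: 27.9
position: [0.5412, 0.0583, 0.2283]
tcp_rot: [[-0.936, 0.098, -0.338], [0.335, -0.042, -0.941], [-0.106, -0.994, 0.007]]
force: [0.7, -0.2, 0.4]
opening: 0.999
```

Run:
```python
from h import *
s=read_state();print(s['time_s'],s['position'],s['tcp_rot'].round(3),s['joint_positions'].round(1))
```

```text
27.9 [0.54122465 0.0582999  0.22834711] [[-0.936  0.098 -0.338]
 [ 0.335 -0.042 -0.941]
 [-0.106 -0.994  0.007]] [  -4.5   22.2   97.7   -2.4   54.3 -163.5]
```

Joint 6 ran to its limit (-163.5°), which stopped the turn early. That happened to cut the tilt to 6°. I'll turn back away from the limit at once.

>>> apply_moves([
  {"x": 0, "y": 0, "z": 0, "spin": -0.1},
  {"x": 30, "y": -5, "z": 0, "spin": -0.03},
  {"x": 35, "y": -5, "z": 0, "spin": 0},
  {"x": 35, "y": -5, "z": 0, "spin": 0},
  {"x": 35, "y": -5, "z": 0, "spin": 0},
  {"x": 10, "y": -5, "z": 0, "spin": 0},
])

```text
time_s: 28.5
position: [0.6798, 0.0403, 0.216]
tcp_rot: [[-0.89, 0.065, -0.451], [0.448, -0.054, -0.892], [-0.082, -0.996, 0.019]]
force: [-1.1, 0.6, 0.2]
opening: 1.001
```

Run:
```python
from h import *
s=read_state();print(s['time_s'],s['position'],s['tcp_rot'].round(3),s['joint_positions'].round(1))
```

```text
28.5 [0.67983056 0.04032898 0.21600727] [[-0.89   0.065 -0.451]
 [ 0.448 -0.054 -0.892]
 [-0.082 -0.996  0.019]] [  -4.8   34.1   77.1   -3.1   64.8 -156.8]
```

>>> apply_moves([
  {"x": -12, "y": -10, "z": 0, "spin": -0.1},
  {"x": -12, "y": -10, "z": 0, "spin": -0.1},
  {"x": -12, "y": -10, "z": 0, "spin": -0.1},
  {"x": -12, "y": -10, "z": 0, "spin": -0.1},
  {"x": -12, "y": -10, "z": -5, "spin": -0.1},
  {"x": -12, "y": -10, "z": -5, "spin": -0.1},
  {"x": -12, "y": -10, "z": -5, "spin": -0.1},
  {"x": -12, "y": -10, "z": -5, "spin": -0.1},
  {"x": -12, "y": -10, "z": -5, "spin": -0.1},
  {"x": -12, "y": -10, "z": -5, "spin": -0.1},
  {"x": -12, "y": -8, "z": -5, "spin": -0.1},
  {"x": -12, "y": -5, "z": -5, "spin": -0.07},
], grip=34)

```text
time_s: 29.7
position: [0.5104, -0.0747, 0.1568]
tcp_rot: [[0.114, -0.064, -0.991], [0.992, -0.053, 0.117], [-0.061, -0.996, 0.058]]
force: [0.0, -0.5, 1.2]
opening: 0.394
```

>>> apply_moves([
  {"x": 2, "y": -5, "z": -5, "spin": 0.03},
  {"x": 0, "y": -4, "z": -10, "spin": 0.02},
  {"x": 0, "y": 0, "z": -12, "spin": 0},
  {"x": 0, "y": 0, "z": -12, "spin": 0},
  {"x": 0, "y": 0, "z": -10, "spin": 0},
  {"x": 0, "y": 0, "z": 0, "spin": 0},
], grip=30)

```text
time_s: 30.3
position: [0.5032, -0.0822, 0.0998]
tcp_rot: [[0.065, -0.078, -0.995], [0.996, -0.052, 0.07], [-0.057, -0.996, 0.074]]
force: [0.9, 0.0, 0.6]
opening: 0.343
```

>>> apply_moves([
  {"x": 7, "y": -1, "z": 0, "spin": 0},
  {"x": 4, "y": 0, "z": 0, "spin": 0},
  {"x": 0, "y": 0, "z": 0, "spin": 0},
])

```text
time_s: 30.6
position: [0.5159, -0.083, 0.0996]
tcp_rot: [[0.065, -0.077, -0.995], [0.996, -0.052, 0.069], [-0.057, -0.996, 0.074]]
force: [0.3, -1.2, 0.5]
opening: 0.343
```

Run:
```python
from h import *
s=read_state();print(s['time_s'],s['position'],s['tcp_rot'][:,1])
im=imaging.capture("wrist");b=imaging.capture("side");I=imaging.capture("scene")
cv2.imwrite("pics/w12.png",np.hstack([cv2.resize(im,(400,300)),cv2.resize(b[150:300,340:490],(300,300)),])[:,:,::-1])
```

```text
30.6 [ 0.51588162 -0.0829862   0.09956775] [-0.07734062 -0.05222509 -0.99563596]
```

View pics/w12.png

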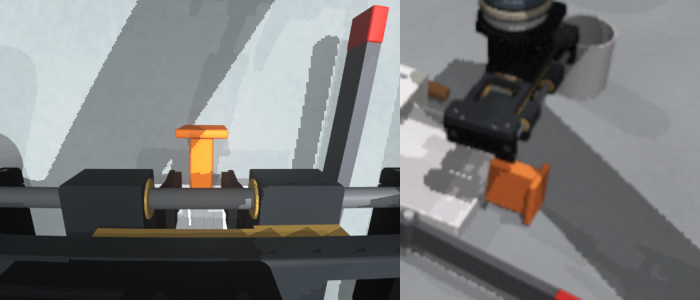

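The stem (column 201) is centred between the fingers (182–225). I'll go down and hook behind the plate.

>>> apply_moves([
  {"x": -1, "y": -0.5, "z": -10, "spin": 0},
  {"x": 0, "y": 0, "z": -10, "spin": 0},
  {"x": 0, "y": 0, "z": -10, "spin": 0},
  {"x": 0, "y": 0, "z": -10, "spin": 0},
  {"x": 0, "y": 0, "z": -10, "spin": 0},
  {"x": 0, "y": 0, "z": -10, "spin": 0},
  {"x": 0, "y": 0, "z": 0, "spin": 0},
])

```text
time_s: 31.45
position: [0.5125, -0.0831, 0.0339]
tcp_rot: [[0.065, -0.08, -0.995], [0.996, -0.051, 0.069], [-0.057, -0.995, 0.076]]
force: [-1.5, -0.1, 0.4]
opening: 0.349
```

Run:
```python
from h import *
s=read_state();print(s['time_s'],s['position'],s['force'],s['tcp_rot'][:,1],s['joint_positions'].round(1))
im=imaging.capture("wrist");b=imaging.capture("side")
cv2.imwrite("pics/w13.png",np.hstack([cv2.resize(im,(400,300)),cv2.resize(b[150:300,340:490],(300,300)),])[:,:,::-1])
```

```text
31.45 [ 0.5125245  -0.08310601  0.03385603] [-1.46393109 -0.1340108   0.42826026] [-0.08007891 -0.05127929 -0.99546864] [-19.1  41.6 102.3  -6.7  39.7 -99.9]
```

View pics/w13.png

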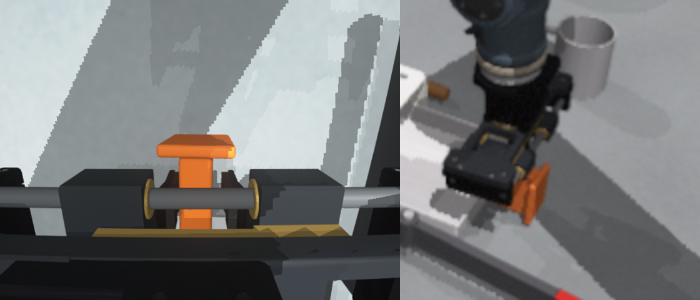

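>>> apply_moves([
  {"x": -3, "y": 0.2, "z": 0, "spin": 0},
  {"x": -3, "y": 0.2, "z": 0, "spin": 0},
  {"x": -2, "y": 0.1, "z": 0, "spin": 0},
  {"x": -2, "y": 0.1, "z": 0, "spin": 0},
])

```text
time_s: 31.95
position: [0.5037, -0.0831, 0.0364]
tcp_rot: [[0.065, -0.075, -0.995], [0.996, -0.053, 0.069], [-0.058, -0.996, 0.071]]
force: [0.1, -0.4, 0.6]
opening: 0.348
```

>>> apply_moves([
  {"x": -2, "y": 0.1, "z": 0, "spin": 0},
  {"x": -2, "y": 0.1, "z": 0, "spin": 0},
  {"x": -2, "y": 0.1, "z": 0, "spin": 0},
])

```text
time_s: 32.25
position: [0.4974, -0.0828, 0.037]
tcp_rot: [[0.065, -0.074, -0.995], [0.996, -0.054, 0.069], [-0.058, -0.996, 0.07]]
force: [0.6, -0.3, 0.2]
opening: 0.343
```

>>> apply_moves([
  {"x": -2, "y": 0.1, "z": 0, "spin": 0},
])

```text
time_s: 32.35
position: [0.4955, -0.0828, 0.0371]
tcp_rot: [[0.065, -0.073, -0.995], [0.996, -0.054, 0.069], [-0.058, -0.996, 0.069]]
force: [1.9, 0.4, 0.7]
opening: 0.343
```

>>> apply_moves([
  {"x": -2, "y": 0.1, "z": 0, "spin": 0},
  {"x": -2, "y": 0.1, "z": 0, "spin": 0},
])

```text
time_s: 32.55
position: [0.4948, -0.0833, 0.0373]
tcp_rot: [[0.066, -0.065, -0.996], [0.996, -0.055, 0.07], [-0.06, -0.996, 0.061]]
force: [4.3, 1.6, -2.6]
opening: 0.339
```

>>> apply_moves([
  {"x": -3, "y": 0.3, "z": 0, "spin": 0},
])

```text
time_s: 32.65
position: [0.4947, -0.0837, 0.0376]
tcp_rot: [[0.067, -0.058, -0.996], [0.996, -0.057, 0.07], [-0.061, -0.997, 0.054]]
force: [6.6, 1.6, -2.4]
opening: 0.348
```

>>> apply_moves([
  {"x": -4, "y": 0.4, "z": 0, "spin": 0},
])

```text
time_s: 32.75
position: [0.4946, -0.0841, 0.0379]
tcp_rot: [[0.068, -0.049, -0.996], [0.996, -0.059, 0.071], [-0.062, -0.997, 0.045]]
force: [8.9, 3.3, -3.0]
opening: 0.343
```

>>> apply_moves([
  {"x": -6, "y": 1.5, "z": -0.5, "spin": 0},
])

```text
time_s: 32.85
position: [0.4945, -0.084, 0.0381]
tcp_rot: [[0.069, -0.036, -0.997], [0.996, -0.062, 0.071], [-0.064, -0.997, 0.032]]
force: [10.5, 1.4, -2.3]
opening: 0.345
```

>>> apply_moves([
  {"x": -8, "y": 2, "z": -0.5, "spin": 0},
])

```text
time_s: 32.95
position: [0.4944, -0.0839, 0.0386]
tcp_rot: [[0.07, -0.018, -0.997], [0.995, -0.066, 0.071], [-0.067, -0.998, 0.014]]
force: [15.0, 2.0, -2.7]
opening: 0.349
```

>>> apply_moves([
  {"x": -10, "y": 2.5, "z": -0.5, "spin": 0},
])

```text
time_s: 33.05
position: [0.4946, -0.0839, 0.0396]
tcp_rot: [[0.07, 0.004, -0.998], [0.995, -0.071, 0.07], [-0.071, -0.997, -0.009]]
force: [18.1, 2.1, -3.7]
opening: 0.344
```

>>> apply_moves([
  {"x": -11, "y": 2.5, "z": -0.5, "spin": 0},
])

```text
time_s: 33.15
position: [0.4951, -0.0842, 0.0409]
tcp_rot: [[0.07, 0.03, -0.997], [0.995, -0.078, 0.068], [-0.076, -0.997, -0.035]]
force: [18.8, 2.6, -4.5]
opening: 0.346
```

>>> apply_moves([
  {"x": -13, "y": 3, "z": -2, "spin": 0},
])

```text
time_s: 33.25
position: [0.4956, -0.0846, 0.0413]
tcp_rot: [[0.07, 0.06, -0.996], [0.994, -0.086, 0.065], [-0.082, -0.995, -0.065]]
force: [22.0, 2.8, -4.5]
opening: 0.347
```

>>> apply_moves([
  {"x": -15, "y": 3, "z": -2, "spin": 0},
])

```text
time_s: 33.35
position: [0.4962, -0.0852, 0.0421]
tcp_rot: [[0.071, 0.094, -0.993], [0.994, -0.095, 0.062], [-0.088, -0.991, -0.1]]
force: [26.5, 7.1, -5.9]
opening: 0.346
```

There was no motion at 26.5 N, against 16–17 N that moved the buffer, so the tray is on its hard stop. I'll relax, step back off the plate and lift away.

>>> apply_moves([
  {"x": 0, "y": 0, "z": 0, "spin": 0},
  {"x": 2, "y": 0, "z": 0, "spin": 0},
  {"x": 3, "y": 0, "z": 0, "spin": 0},
  {"x": 4, "y": 0, "z": 0, "spin": 0},
  {"x": 4, "y": 0, "z": 0, "spin": 0},
  {"x": 0, "y": 0, "z": 0, "spin": 0},
])

```text
time_s: 33.95
position: [0.5081, -0.0845, 0.042]
tcp_rot: [[0.069, 0.089, -0.994], [0.994, -0.094, 0.061], [-0.088, -0.992, -0.095]]
force: [0.3, -0.2, 0.9]
opening: 0.341
```

>>> apply_moves([
  {"x": 0, "y": 0, "z": 0, "spin": 0},
  {"x": 0, "y": 0, "z": 0, "spin": 0},
  {"x": 0, "y": 0, "z": 10, "spin": 0},
  {"x": 0, "y": 0, "z": 20, "spin": 0},
  {"x": 0, "y": 0, "z": 30, "spin": 0},
  {"x": 0, "y": 0, "z": 40, "spin": 0},
  {"x": 0, "y": 0, "z": 40, "spin": 0},
  {"x": 0, "y": 0, "z": 30, "spin": 0},
  {"x": 0, "y": 0, "z": 0, "spin": 0},
  {"x": 0, "y": 0, "z": 0, "spin": 0},
], grip=55)

```text
time_s: 34.95
position: [0.5033, -0.083, 0.2214]
tcp_rot: [[0.069, 0.085, -0.994], [0.994, -0.092, 0.061], [-0.086, -0.992, -0.091]]
force: [-1.3, 0.4, 0.6]
opening: 0.635
```

Run:
```python
from h import *
s=read_state();print(s['time_s'],s['position'],s['force'],s['qvel'].round(2))
pose=np.load("pose.npy");ps=imaging.camera_params("scene");pd=imaging.camera_params("side")
I=imaging.capture("scene")
for n in("mug_rim","bowl_rim","spatula_grip"):
    for q in spotter.cut_out(n,"scene")[:1]:
        v,u=np.nonzero(q['mask']);print(n,q['score'],u.mean(),v.mean(),onz(ps,[[u.mean(),v.mean()]],.035)[0])
b=imaging.capture("side")
for cam,p,im in(("scene",ps,I),("side",pd,b)):
    J=im.astype(int);m=(J[...,0]>100)&(J[...,1]<50)&(J[...,2]<50);v,u=np.nonzero(m)
    X=onz(p,[[np.median(u),np.median(v)]],.045)[0];d=X-tw(pose,[-.088,.122,.04])[0]
    print("bar",(-np.pi/2-(np.arctan2(d[1],d[0])-pose[2])+np.pi)%(2*np.pi)-np.pi)
cv2.imwrite("pics/s14.png",cv2.resize(np.hstack([I[70:330,120:420],b[130:390,220:520]])[:,:,::-1],(800,347),interpolation=cv2.INTER_CUBIC))
a=np.hstack([I[90:290,200:400],b[130:330,260:460]])[:,:,::-1];a=cv2.resize(a,(800,400),interpolation=cv2.INTER_CUBIC).astype(int)
m=(a[...,2]>120)&(a[...,0]<70)&(a[...,1]>50)&(a[...,2]>a[...,1]*1.5)
for k in(0,1):
    n,l,stt,ce=cv2.connectedComponentsWithStats(m[:,400*k:400*k+400].astype(np.uint8));i=max(range(1,n),key=lambda j:stt[j,4]-(1e6 if not(150<ce[j][1]<260 and ce[j][0]>150) else 0));print(stt[i],ce[i])
```

```text
34.95 [ 0.50334876 -0.08300905  0.22142651] [-1.3407513   0.38135395  0.56660489] [-0.   -2.42 -1.23 -0.    0.54 -0.17]
mug_rim 0.64 200.95580436063642 135.7908073070124 [ 0.50495697 -0.35592472  0.035     ]
bowl_rim 0.85 389.30938897168403 290.23666169895677 [0.6801712  0.16852633 0.035     ]
spatula_grip 0.55 164.90673575129534 267.8485895221647 [ 0.82532881 -0.24327844  0.035     ]
bar 0.5988694332395377
bar 1.7283559513899132
[ 199  133   53   53 1035] [220.96811594 159.22222222]
[ 247  195   64   69 2595] [276.64662813 225.22620424]
```

View pics/s14.png

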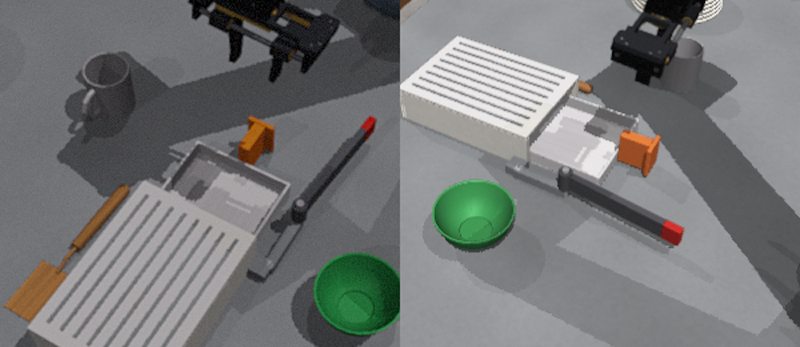

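The tray is out and flat, the bar stands aside, and the mug and bowl are unmoved. The grip plate is at the same pixels as after the second pull. The scene camera's bar reading of 0.60 comes from stray red pixels: the picture shows the bar aside, and the side camera gives 1.73.

```bash
python3 -c "
from rig import job; print(job.hand_in())"
```

```text
the job is handed in; nothing more can be done
None
```

I swung the bar aside, drew the tray out through its buffer to the hard stop, and released it. The job is handed in at about 35 s of the 64 s allowed; it reports no verdict.

**Bar:** It stands at about 1.7 rad (side camera 1.73). My last scene-camera reading said 0.60, but that came from stray red pixels, because the picture shows the bar well aside.

**Tray:** It took three pulls:
1. The first stalled at about 129 mm of travel under 16 N. I took that for the hard stop, but it was wrong.
2. After a re-grasp, 16–22 N moved the tray another 6 mm or so, then it stalled.
3. A hooked pull behind the plate moved nothing even at 26.5 N, which I take as the hard stop. The highest pull I read was 26.5 N, against the 45 N limit.

By camera the tray ended at about 134 mm of travel, lying flat and untouched, at the same pixels as after the second pull. The buffer itself is hidden, so its full 8 mm is inferred from the stall force and travel (7–8 mm), not seen.

**Other things:** The mug and bowl are within about 0.3 mm of where they started. I did not measure the spatula at the start, but it looks unmoved in the pictures.

**Problems on the way:** The tool's tilt drifted up to about 15°. I tried a half turn to correct it, and joint 6 stopped at -163.5°, just inside its -163.58° limit, so I turned back.

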